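# Shift the nail-art panel on in its holding jig

## Robot

A 6-joint arm with a two-finger parallel gripper is mounted at the origin on the work surface. World frame = base frame: x ahead of the robot, y to its left, z up, the work surface at z = 0. Lengths are in mm, angles in rad, forces in N, time in s.
With the tool pointing down it reaches from about 350 to 875 mm from the base axis. Payload 4.2 kg.
Tool frame: the origin (TCP) lies midway between the tips of the shut fingers; the grasp point (between the pads) lies arm.grip_depth behind it (arm.grip_depth is the distance from the TCP to the grasp point, in mm); z points along the fingers, y is the direction in which the jaws open and shut (so a half turn about z gives the same grasp; the last joint's range is limited). The gripper opens to 85 mm and grips with 20 to 120 N. Pads are 22 mm wide; open, the fingers measure 114 mm over their backs; the gripper's body (76 mm by 85 mm) begins 54 mm behind the grasp point. The pads swing forward as they close: fully open they stand 13 mm farther back than shut.
Start: joints at [1.523, 0.385, 0.008, 0, -1.194, -0.259], TCP at [188.724, 595.804, 231.312] pointing down, gripper open.
Joint ranges: [-3.14, 3.14], [-1.21, 2.06], [-1.07, 1.41], [-3.16, 2.05], [-2.99, -0.16], [-3.1, 3.1]. Speed limits (rad/s): [2.79, 2.79, 3.14, 3.14, 3.14, 3.14].

## Interface

Orientations are given as a unit quaternion [x, y, z, w].
In Python, from bench import arm gives the robot as it stands.
- The arm moves only by the tool play_rows, never from a script. Its argument "motion" is one flat list of numbers, 7 for each row, row after row: the opening in per cent of the stroke, from 0 (shut) to 100 (fully open), then the shift along the world's x, y, z in cm, then the turn, a rotation vector about the world's x, y, z in degrees. A call has 1 to 5 rows; each row is the pose to reach, as a shift and turn from the pose commanded when the call began; what a row does not reach only later rows make up. A row lasts 1/8 s, in which the tool goes at most 62.5 mm and 10.7 degrees, less where a joint would pass 70% of its speed; a pose out of reach is approached as far as the arm can. A call with a gripper value outside its range is refused whole. The fingers move at their own pace and stop on an object; the grip force is fixed at half the most. Time passes only in rows, so rows that repeat a pose let the fingers close. It gives the time, the measured TCP pose, the force and the opening at its end, in the units of the state.
- arm.read_state(): the state, without advancing time (a new reading comes with each control period).
- arm.get_image(name): name is "scene" or "top" or "wrist"; returns (picture, depth): 384x512x3 uint8, red, green, blue; 384x512 float32, mm along the optical axis (not along the pixel's ray), 0 where there is no reading.
- arm.camera_info(name): a dict with "fovy" (degrees; the focal length in pixels is half the picture's height over the tangent of half this angle, whatever the lens; pixels are square), "cx", "cy" (the principal point, pixels), "R" (3x3) and "t" (3): a world point X has camera coordinates R X + t. Camera axes: x right, y down, z forward; pixel columns grow to the right and rows downward; lengths in mm; the calibration is good to about 2 mm. A picture is of the moment at which its call begins: read the wrist's pose just before it. camera_info takes no time and is no camera call; for the wrist camera it gives the pose at the moment of the call.
- arm.job_done(): hands the job in, once; it reports no verdict.
Trained networks look in the newest picture that a camera, given by its name, has taken for a name from the list of things; names that differ only in an ending like _2 or _b are one class to them, and where a whole thing is asked for, a point or a joint stands for the part that bears it (a point fixed in the world has none). Each returns a list of dicts, best first, with "confidence" (0 to 1); they miss things now and then, are a little off and sometimes report something else, mostly with a low value. They report only what shows in the picture. A call takes as long as a camera call. They do not tell look-alikes from the thing itself.
- arm.outline_of(thing, camera): "mask" (384x512 bool, what is visible of it) and "extent" ([left, top, width, height] in pixels, round what is visible of it).
- arm.place_of(thing, camera): "uv" ([column, row] in pixels: a listed point, or the origin of a listed thing).
The state is a dict: "clock": time; "joints": joint angles; "joint_vel": joint speeds; "joint_efforts": joint torques, N m; "position": TCP position; "ee_rot": TCP orientation; "contact_force": force on the tool from outside, world axes, zero at the start; "wrist_torque": the same for the moment, N m; "gripper_width": finger opening in mm.
Only numpy, scipy, OpenCV 4.12 (cv2) and the standard library are available. Lean on these libraries where they do the work, as an engineer would, in place of code of your own. Each camera call takes 0.05 s, during which the arm holds its last target.

## Task

The white nail-art panel has to be moved on in the holding jig: slide the yellow safety catch fully to the left, off the red release button, press the button so that the clamp arm springs up, and push the panel along the bed to the right until it rests against the steel end stop. Then press the clamp arm down by its T-grip until it latches by itself, and finally slide the catch all the way back over the button. Do not force the button or ram the panel, and leave the pliers, nail jar and other things on the bench where they are.

Things in the scene. Friction and masses are not known exactly. Their poses are not given: they have to be found in the camera images.
- jig: Holding jig fixed to the bench, green rear beam and plywood base 320 (x) by 340 (y) by 20 mm; origin at the centre of its underside, x away from the robot, y to the left, z up. The panel's channel runs along y between an aluminium guide strip (inner face x = -91.5 mm, top z = 28 mm) and the rear beam (front face x = 52, top z = 60 mm). The clamp arm stands at y = -60 mm.
- console_face (a point): Centre of the green console's sloping face on the left half of the rear beam; the face tilts 42 degrees, looking up and towards the robot. Axes of this point, of catch_fin and of button_top: z square out of the face, x up the slope, y = jig y (left).
- lamp_edge (a point): Middle of the lower front edge of the silver lamp head (155 mm along y, 92 mm deep, 32 mm high) that hangs 152 mm above the bench over the console. The edge is plumb above the button, so button and catch can be reached only with a tool that leans back towards the robot, about square to the sloping face. Jig axes.
- catch (a joint): Travel of the yellow safety catch along jig +y (left), m: 0 covers the button, 0.055 is the end stop, fully off it. Stays where it is put; about 2 to 3 N to slide.
- catch_fin (a point): Middle of the top of the catch's black fin, which is 10 mm wide (y), 34 mm long (x) and stands 18 mm above the yellow plate (46 by 46 by 4 mm, its centre at x = +5 mm from here). Push the fin's side, or pinch it. The rails above and below the plate (inner faces 23.5 mm from its centre, 6 mm wide) end 14 mm below this point.
- button_top (a point): Centre of the top of the red release button, 33 mm across, under the closed catch. It stands 16 mm above the sloping face and moves 13 mm straight in. The rails up and down the slope leave 47 mm free and stand 9 mm above the button's top; the closed catch's plate lies 2 to 6 mm above it.
- button (a joint): How far the button is pressed in, m: 0 out, 0.013 fully in, where it meets a hard stop. Sprung: 3 N at first, 5 N where the arm lets go (6 to 8 mm in), 7 N fully in; a few N more if pressed fast.
- clamp (a joint): Angle of the clamp arm, rad: 0 latched down (-0.02 to 0.02), 0.60 fully up, -0.05 lowest. Springs up by itself unless latched. Closing takes 3 to 4 N at the T-grip when up, about 9 N at 0 and 13 N at -0.02 (the arm's rubber foot is sprung and gives a few mm on the panel). The latch catches at about 0 to -0.01; press a little past it.
- clamp_grip (a point): Top of the middle of the clamp arm's black rubber T-grip, a round bar 26 mm thick and 64 mm long along y, axis 13 mm below this point when down. The arm is a steel bar 24 mm wide. Site axes turn with the arm; equal to the jig's when down.
- clamp_hinge (a point): Hinge axis of the clamp arm, along jig y, z = 85 mm above the bench. clamp_grip lies 190 mm nearer the robot and 45 mm higher than the hinge when the arm is down; when the arm opens, the grip swings up and away from the robot.
- panel: White painted panel, 140 (x) by 200 (y) by 14 mm, 0.2 to 0.45 kg, with brass nails 18 mm tall in a ring of 92 mm across; origin at the centre of the underside; axes as the jig's. Lies loose on the jig's base (z = 20 mm) with 1.75 mm play in the channel; at the start the arm's rubber foot holds it down.
- panel_end (a point): Middle of the panel's right (-y) end face, half-way up. Must come to rest against the stop.
- panel_left (a point): Middle of the panel's left (+y) end face, half-way up, 7 mm above the jig's base: the face to push.
- stop_face (a point): Face of the steel end stop (15 mm thick, top 38 mm above the bench) at the right end of the channel, at the height of panel_end; jig axes. The panel is home when panel_end is level with it along y.
- pliers: Red-handled pliers, 150 mm long, 11 mm thick, lying on the jig's front edge. Leave alone. Origin at the joint's underside.
- nail_jar: Amber jar of nails, 48 mm across, 58 mm high, standing on the right end of the jig's rear beam. Leave alone. Origin under its centre.
- wire_spool: Spool of copper wire, 60 mm across, 41 mm high. Leave alone. Origin under its centre.
- hammer: Hammer, 200 mm long. Leave alone.
- glue: White glue bottle, 48 mm across, 130 mm high. Leave alone. Origin under its centre.
- bead_cup: Blue bead bowl, 64 mm across, 50 mm high. Leave alone. Origin under its centre.
- brush: Brush, 170 mm long. Leave alone.
Not all that is in view belongs to the job. Leave any blue look-alike of the panel alone.

How it is judged (in metres and radians):
On the way, in this order (a step that is already met when the one before it is completed fails the run):
1. the catch is slid fully off the button (value of joint catch above 0.048 m), for 0.1 s.
2. the button is pressed and the clamp arm springs up (value of joint clamp above 0.5 rad), for 0.1 s.
3. with the arm up, the panel rests against the stop (y of panel_end in the frame of stop_face below 0.003 m and value of joint clamp above 0.5 rad), for 0.1 s.
4. the arm is latched down and let go (value of joint clamp below 0.03 rad and contact force between each of the arm, the fingers and clamp below 0.5 N), for 0.2 s.
5. the catch is slid back over the button (value of joint catch below 0.006 m), for 0.1 s.
At the end, for the whole second after the job is handed in: the panel lies flat in the channel with its right end within 3 mm of the stop, the clamp arm is latched down on it (within 0.03 rad of its latched angle), the button is out, the catch covers it again (within 7 mm of fully shut), and nothing is touched (value of joint catch below 0.007 m and value of joint clamp below 0.03 rad and value of joint button below 0.003 m and y of panel_end in the frame of stop_face below 0.003 m and z of panel_end in the frame of stop_face below 0.004 m and angle between panel's own z axis and vertical below 0.03 rad and linear speed of panel below 0.01 m/s).
It fails at once if the button is forced (over 50 N) (contact force between the fingers and button above 50 N).
It fails at once if the panel is rammed (pushed with over 50 N) (contact force between the fingers and panel above 50 N).
It fails at once if a bystander is moved by more than 30 mm (distance of any of pliers, nail_jar, wire_spool, hammer, glue, bead_cup, brush from where it was at the start of the episode above 0.03 m).
It also fails if it takes over 56 s, if anything falls off the work surface, if the arm or the gripper's body presses on something with over 40 N, if the wrist force passes 120 N, or if a joint passes its speed limit or range.

## Working session

There is one attempt and no reset: what is moved stays moved. The work goes in short steps, Python scripts to look and compute and a tool call to move; the robot and the scene stay as the last step left them, time stands still between calls to the robot, and variables do not carry over. Pictures are saved under pics/ and viewed, and the job is handed in when it is done.

Besides the shell and the picture viewer there is one more tool, called after "Call:" by a JSON object that holds its "fn" and its "kwargs". play_rows: Moves the arm, as the interface text tells. Its arguments: {"type":"object","properties":{"motion":{"type":"array","items":{"type":"number"}}},"required":["motion"]}

```bash
ls; mkdir -p pics
cat > h.py <<'E'
import numpy as np, cv2
from scipy.spatial.transform import Rotation as Ro
from bench import arm
def K(n):
    i=arm.camera_info(n); f=192/np.tan(np.radians(i['fovy']/2)); return f,i['cx'],i['cy'],np.array(i['R']),np.array(i['t'])
def ray(n,uv,z):
    f,cx,cy,R,t=K(n); c=np.array([(uv[0]-cx)/f*z,(uv[1]-cy)/f*z,z]); return R.T@(c-t)
def proj(n,X):
    f,cx,cy,R,t=K(n); c=R@np.array(X)+t; return np.array([f*c[0]/c[2]+cx,f*c[1]/c[2]+cy,c[2]])
def cloud(n,d):
    f,cx,cy,R,t=K(n); v,u=np.mgrid[0:384,0:512]; c=np.stack([(u-cx)/f*d,(v-cy)/f*d,d],-1); return (c-t)@R
def shot(n,fn):
    p,d=arm.get_image(n); cv2.imwrite('pics/'+fn+'.png',cv2.cvtColor(p,cv2.COLOR_RGB2BGR)); np.save('pics/'+fn+'.npy',d); return p,d
E
python3 - <<'E'
from h import *
s=arm.read_state(); print(s)
print(arm.grip_depth)
names="console_face lamp_edge catch_fin button_top clamp_grip clamp_hinge panel panel_end panel_left stop_face jig pliers nail_jar wire_spool hammer glue bead_cup brush".split()
for c in ['scene','top']:
    p,d=shot(c,c+'0'); cl=cloud(c,d)
    print(c,K(c))
    for n in names:
        for r in arm.place_of(n,c)[:2]:
            u,v=np.round(r['uv']).astype(int); 
            if 0<=u<512 and 0<=v<384: print(n,round(r['confidence'],2),np.round(r['uv'],1),np.round(cl[v,u],0),d[v,u])
print(arm.read_state()['clock'])
E
```

```text
pics
{'clock': 0.0, 'joints': array([ 1.52258239e+00,  3.85591042e-01,  6.58256561e-03, -5.27480813e-04,
       -1.19401535e+00, -2.58599220e-01]), 'joint_vel': array([ 0.00033905, -0.00058739,  0.00244068, -0.00160216, -0.00057825,
        0.00099373]), 'joint_efforts': array([ 6.51883420e-04, -3.92293561e+01,  1.88393354e+01,  4.18601230e+00,
       -4.62678523e-03, -4.07615360e-06]), 'position': array([188.56073735, 595.23811015, 230.17962965]), 'ee_rot': array([ 9.88240752e-01, -1.52901653e-01, -1.26834448e-04,  1.13333202e-03]), 'contact_force': array([ 0.3396841 ,  1.2485302 , -0.09156139]), 'wrist_torque': array([0.00421684, 0.03669498, 0.01367086]), 'gripper_width': 85.5007270819609}
18.700000000000003
scene (np.float64(393.1977123740806), 260.90546817083913, 193.53090652671688, array([[ 0.12898261,  0.99159246,  0.01038643],
       [ 0.84415708, -0.10429673, -0.52585266],
       [-0.52034826,  0.07659362, -0.85051226]]), array([-101.05499766, -327.5327033 , 1310.54102651]))
console_face 0.31 [241.7 193.1] [469.  -7. 133.] 952.78107
lamp_edge 0.72 [296.6 241.8] [635.  94. 183
[... 2230 characters left out ...]
0.81 [298.9 180.7] [ 513. -119.   24.] 1336.1958
jig 0.54 [125.9 158.6] [587. 415.  21.] 1338.9502
pliers 0.69 [262.5 213.4] [415.  -4.  30.] 1319.6113
pliers 0.48 [126.9 159.5] [584. 413.  19.] 1340.2743
nail_jar 0.83 [293.1 143.1] [613. -94. 114.] 1255.6564
nail_jar 0.47 [299.7 182.2] [ 510. -122.   24.] 1335.7
wire_spool 0.7 [152.8 220.9] [394. 326.  40.] 1303.4978
hammer 0.69 [361.6 220.5] [ 391. -311.   22.] 1329.4604
hammer 0.38 [223.5 147.3] [609. 108.  86.] 1279.978
glue 0.83 [136.8 206.7] [433. 363.  85.] 1261.7476
bead_cup 0.8 [374.9 166.6] [ 557. -360.   12.] 1355.5642
bead_cup 0.59 [358.7 218.4] [ 397. -301.   25.] 1326.5251
brush 0.65 [126.2 156.5] [597. 416.  18.] 1342.7253
1.9
```

View images.

Run:
```python
import cv2
a=cv2.imread('pics/scene0.png')[150:330,150:420]; cv2.imwrite('pics/sc_crop.png',cv2.resize(a,None,fx=2.9,fy=2.9,interpolation=cv2.INTER_CUBIC))
a=cv2.imread('pics/top0.png')[90:250,170:330]; cv2.imwrite('pics/tp_crop.png',cv2.resize(a,None,fx=3.7,fy=3.7,interpolation=cv2.INTER_CUBIC))
```

```text
(no output)
```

View pics/sc_crop.png

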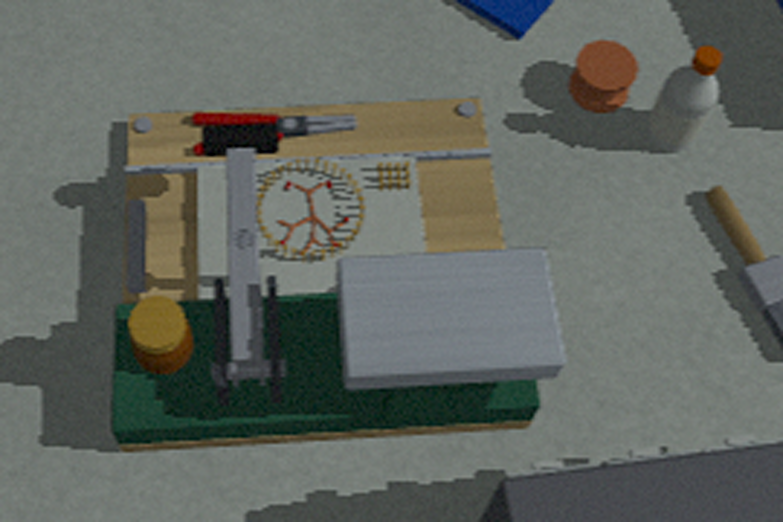

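View pics/tp_crop.png

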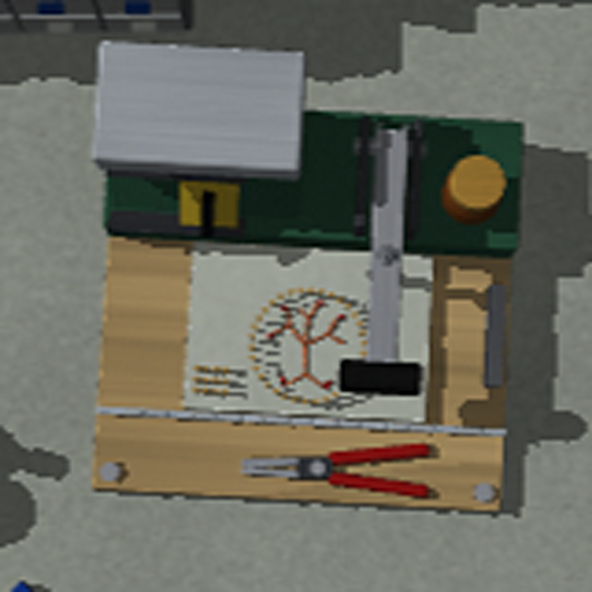

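View pics/top0.png

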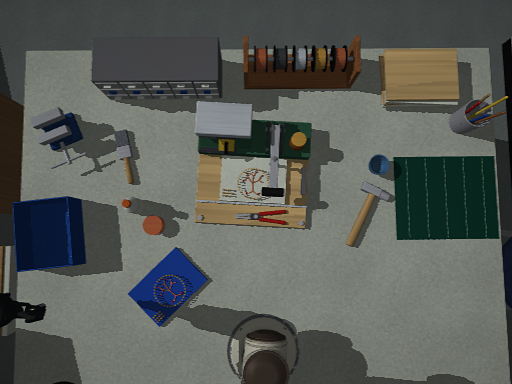

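View pics/scene0.png

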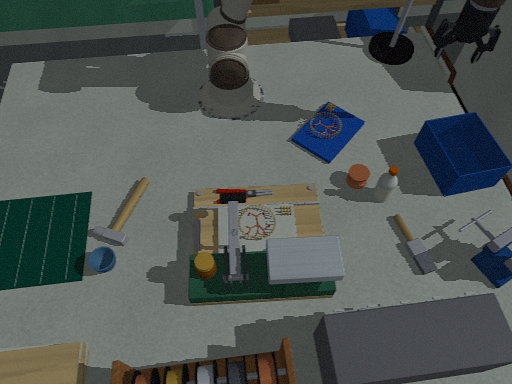

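```bash
cat >> h.py <<'E'
def rectify(n,img,z,x0,x1,y0,y1,s=2):
    # output: rows: x from x1 down to x0 ; cols: y from y1 down to y0 ; s px/mm
    H,W=int((x1-x0)*s),int((y1-y0)*s)
    f,cx,cy,R,t=K(n); rr,cc=np.mgrid[0:H,0:W]
    X=np.stack([x1-rr/s,y1-cc/s,np.full(rr.shape,float(z))],-1)@R.T+t
    return cv2.remap(img,(f*X[...,0]/X[...,2]+cx).astype(np.float32),(f*X[...,1]/X[...,2]+cy).astype(np.float32),cv2.INTER_CUBIC)
E
python3 - <<'E'
from h import *
a=cv2.imread('pics/top0.png')
r=rectify('top',a,20,380,780,-180,220,1.5)
for k in range(0,400,50):
    cv2.putText(r,str(780-k),(0,int(k*1.5)+4),0,.35,(0,0,255)); cv2.line(r,(0,int(k*1.5)),(600,int(k*1.5)),(0,0,255),1) if k%100==0 else 0
    cv2.putText(r,str(220-k),(int(k*1.5),8),0,.35,(0,0,255)); cv2.line(r,(int(k*1.5),0),(int(k*1.5),600),(0,0,255),1) if k%100==20 else 0
cv2.imwrite('pics/rect20.png',r)
d=np.load('pics/top0.npy'); c=cloud('top',d)
# edges of base by height along columns: for fixed image column, find x where z jumps from 0 to 20 at the front
z=c[...,2]
pts=[]
for u in range(198,306,4):
    for v in range(250,200,-1):
        if z[v,u]<10<=z[v-1,u]:
            pts.append((*c[v-1,u,:2],v)); break
pts=np.array(pts); p=np.polyfit(pts[:,1],pts[:,0],1); print('front edge slope',p, np.degrees(np.arctan(p[0])), np.std(pts[:,0]-np.polyval(p,pts[:,1])))
for nm,u0,u1,st in [('left',185,215,1),('right',325,290,-1)]:
  e=[]
  for v in range(165,222,3):
    for u in range(u0,u1,st):
        if z[v,u]<10<=z[v,u+st]: e.append(c[v,u+st,:2]); break
  e=np.array(e); p=np.polyfit(e[:,0],e[:,1],1); print(nm,p,np.std(e[:,1]-np.polyval(p,e[:,0])))
# lamp top
for (u,v) in [(223,118),(223,134),(215,105),(200,120),(245,120),(207,160),(240,180),(205,190),(258,155),(271,170),(271,193),(300,200),(298,180)]: print(u,v,np.round(c[v,u],1))
E
```

```text
front edge slope [6.78227985e-02 3.76247642e+02] 3.880018116181924 9.860912907374972
left [ 0.28038944 54.99621399] 32.531404100364284
right [-6.38733467e-02 -1.10532499e+02] 0.9044746611850781
223 118 [668.7 104.8 185.4]
223 134 [624.2 105.  184.6]
215 105 [704.9 126.5 187. ]
200 120 [664.6 168.2 181.8]
245 120 [663.1  44.4 184. ]
207 160 [581.  164.4  26.2]
240 180 [516.2  62.6  37.7]
205 190 [488.2 170.9  22.3]
258 155 [590.5   7.   51.7]
271 170 [533.  -28.2 123.7]
271 193 [465.9 -26.8 132.7]
300 200 [ 454.5 -121.5   22.5]
298 180 [ 517.  -116.8   19.6]
```

View pics/rect20.png

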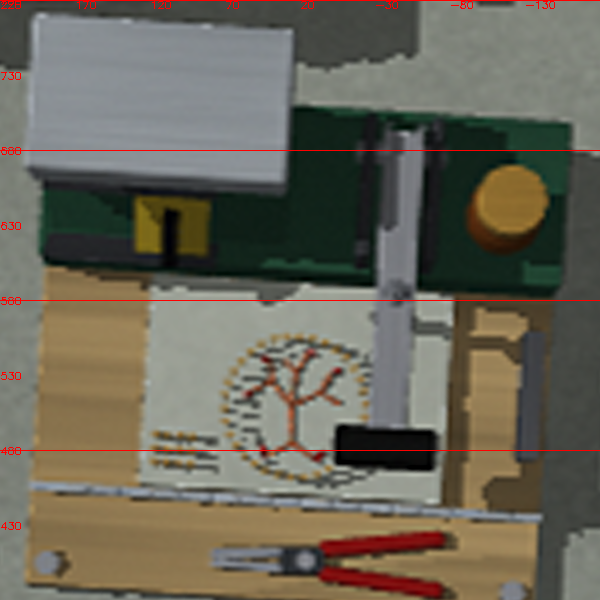

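```bash
cat >> h.py <<'E'
def prof(n,img,z,org,th,axis,lo,hi,a0,a1,step=.5):
    # profile along jig axis ('x' or 'y') from lo..hi averaged over other coordinate a0..a1
    f,cx,cy,R,t=K(n); s=np.arange(lo,hi,step); a=np.arange(a0,a1,1.)
    S,A=np.meshgrid(s,a,indexing='ij'); jx,jy=(S,A) if axis=='x' else (A,S)
    c,sn=np.cos(th),np.sin(th)
    X=np.stack([org[0]+c*jx-sn*jy,org[1]+sn*jx+c*jy,np.full(S.shape,float(z))],-1)@R.T+t
    im=cv2.remap(img,(f*X[...,0]/X[...,2]+cx).astype(np.float32),(f*X[...,1]/X[...,2]+cy).astype(np.float32),cv2.INTER_LINEAR).astype(float)
    return s,im.mean(1)
E
python3 - <<'E'
from h import *
a=cv2.imread('pics/top0.png'); g=cv2.GaussianBlur(a,(0,0),.6)
org=(555,27); 
def edge(z,ax,lo,hi,a0,a1,th=np.radians(-3.7)):
    s,p=prof('top',g,z,org,th,ax,lo,hi,a0,a1); gr=np.abs(np.gradient(p,axis=0)).sum(1); i=gr.argmax(); return round(s[i],1),round(gr[i],1)
for th in np.radians([-4.3,-4,-3.7,-3.4,-3.1]):
    print(np.degrees(th),'front',edge(20,'x',-180,-140,-150,150,th),'fL',edge(20,'x',-180,-140,80,150,th),'fR',edge(20,'x',-180,-140,-150,-50,th),'beam',edge(60,'x',35,70,-30,30,th),
     'left',edge(20,'y',150,190,-150,40,th),'right',edge(20,'y',-190,-150,-150,-100,th),'strip',edge(28,'x',-100,-80,60,150,th))
E
```

```text
-4.3 front (np.float64(-179.0), np.float64(15.5)) fL (np.float64(-180.0), np.float64(15.8)) fR (np.float64(-177.5), np.float64(17.4)) beam (np.float64(37.5), np.float64(7.4)) left (np.float64(165.5), np.float64(4.9)) right (np.float64(-175.0), np.float64(14.1)) strip (np.float64(-84.0), np.float64(5.6))
-4.0 front (np.float64(-178.5), np.float64(17.0)) fL (np.float64(-179.0), np.float64(15.9)) fR (np.float64(-178.0), np.float64(17.3)) beam (np.float64(37.5), np.float64(7.3)) left (np.float64(165.5), np.float64(4.9)) right (np.float64(-174.0), np.float64(13.9)) strip (np.float64(-83.5), np.float64(5.6))
-3.7000000000000006 front (np.float64(-178.5), np.float64(17.2)) fL (np.float64(-178.5), np.float64(15.8)) fR (np.float64(-178.5), np.float64(17.0)) beam (np.float64(37.5), np.float64(7.3)) left (np.float64(165.5), np.float64(5.0)) right (np.float64(-174.0), np.float64(13.8)) strip (np.float64(-93.5), np.float64(5.6))
-3.4 front (np.float64(-178.5), np.float64(16.6)) fL (np.float64(-178.0), np.float64(15.9)) fR (np.float64(-179.0), np.float64(16.8)) beam (np.float64(37.5), np.float64(7.2)) left (np.float64(166.0), np.float64(4.9)) right (np.float64(-173.5), np.float64(13.5)) strip (np.float64(-93.5), np.float64(5.9))
-3.1 front (np.float64(-178.5), np.float64(14.6)) fL (np.float64(-177.5), np.float64(16.1)) fR (np.float64(-179.5), np.float64(16.3)) beam (np.float64(37.5), np.float64(7.2)) left (np.float64(166.0), np.float64(5.0)) right (np.float64(-172.0), np.float64(13.3)) strip (np.float64(-93.0), np.float64(6.1))
```

```bash
cat >> h.py <<'E'
TH=np.radians(-3.7); ORG=np.array([536.3,24.0,0.])
RJ=Ro.from_euler('z',TH).as_matrix()
def w2j(X): return (np.asarray(X,float)-ORG)@RJ
def j2w(X): return np.asarray(X,float)@RJ.T+ORG
E
python3 - <<'E'
from h import *
a=cv2.imread('pics/top0.png'); g=cv2.GaussianBlur(a,(0,0),.6)
def prt(lbl,z,ax,lo,hi,a0,a1):
    s,p=prof('top',g,z,ORG,TH,ax,lo,hi,a0,a1); gr=np.abs(np.gradient(p,axis=0)).sum(1)
    pk=[(s[i],round(gr[i],1)) for i in range(1,len(s)-1) if gr[i]>gr[i-1] and gr[i]>=gr[i+1] and gr[i]>2.5]
    print(lbl,pk)
prt('front -160',20,'x',-180,-140,-150,150)
prt('left 170',20,'y',150,190,-150,40)
prt('right -170',20,'y',-190,-150,-150,-100)
prt('strip z28',28,'x',-120,-75,120,160)
prt('strip z28r',28,'x',-120,-75,-160,-120)
prt('beam z60 52',60,'x',30,70,-30,30)
prt('panelL z34',34,'y',70,150,-60,30)
prt('panelR z34',34,'y',-120,-70,-60,30)
prt('stop z38',38,'y',-175,-120,-60,0)
for n,X in dict(fin_top=(605,98,102),fin_sc=None,grip=(469,-33,132),grip_sc=(473,-34,132),hinge=(660,-46,94),lamp_sc=(635,94,183),lamp_top=(624.2,105,184.6),jar=(641,-98,105)).items():
    if X: print(n,np.round(w2j(X),1))
d=np.load('pics/top0.npy'); c=cloud('top',d); j=w2j(c)
np.set_printoptions(suppress=True,linewidth=180)
for u in [215,219,223,225,227,229,232]:
    print(u,[tuple(int(x) for x in np.round(j[v,u])) for v in range(134,158,2)])
E
```

```text
front -160 [(np.float64(-160.0), np.float64(17.4)), (np.float64(-155.5), np.float64(12.5)), (np.float64(-149.0), np.float64(2.8)), (np.float64(-145.0), np.float64(3.7))]
left 170 [(np.float64(170.0), np.float64(5.0))]
right -170 [(np.float64(-189.0), np.float64(14.6)), (np.float64(-169.0), np.float64(11.4)), (np.float64(-162.5), np.float64(3.1)), (np.float64(-161.0), np.float64(3.1))]
strip z28 [(np.float64(-96.0), np.float64(8.2)), (np.float64(-93.5), np.float64(16.7)), (np.float64(-87.5), np.float64(9.3))]
strip z28r [(np.float64(-118.0), np.float64(4.8)), (np.float64(-96.5), np.float64(9.7)), (np.float64(-93.5), np.float64(11.4)), (np.float64(-89.0), np.float64(15.2))]
beam z60 52 [(np.float64(31.5), np.float64(4.4)), (np.float64(32.5), np.float64(4.4)), (np.float64(35.0), np.float64(4.9)), (np.float64(38.0), np.float64(3.5)), (np.float64(39.5), np.float64(3.5)), (np.float64(47.5), np.float64(28.5)), (np.float64(56.0), np.float64(7.8)), (np.float64(62.5), np.float64(5.5))]
panelL z34 [(np.float64(97.5), np.float64(9.4))]
panelR z34 [(np.float64(-117.0), np.float64(10.3)), (np.floa
[... 993 characters left out ...]
184), (81, 82, 167), (88, 86, 112), (84, 86, 104), (79, 86, 102), (71, 85, 110), (66, 84, 107), (61, 84, 103), (56, 84, 99), (51, 84, 93), (56, 88, 35), (50, 88, 34)]
227 [(85, 76, 179), (81, 76, 170), (88, 80, 114), (84, 80, 104), (79, 80, 99), (71, 79, 112), (66, 79, 105), (60, 78, 106), (57, 79, 94), (51, 78, 93), (55, 81, 41), (50, 82, 33)]
229 [(84, 70, 183), (82, 71, 165), (89, 74, 110), (85, 74, 102), (80, 74, 99), (75, 74, 92), (70, 74, 90), (65, 74, 85), (60, 74, 81), (54, 73, 78), (55, 75, 42), (49, 75, 40)]
232 [(84, 62, 182), (81, 62, 174), (90, 65, 111), (86, 65, 102), (81, 65, 98), (76, 65, 93), (71, 65, 87), (66, 65, 84), (60, 65, 80), (54, 64, 80), (55, 66, 44), (50, 66, 36)]
```

```bash
cat >> h.py <<'E'
import json,os
def loadcmd():
    if os.path.exists('cmd.json'):
        d=json.load(open('cmd.json')); return np.array(d['p']),Ro.from_quat(d['q'])
    return np.array([188.724,595.804,231.312]),Ro.from_quat([9.88240752e-01,-1.52901653e-01,-1.26834448e-04,1.13333202e-03])
def applied(shift_cm,rv_deg):
    p,q=loadcmd(); p=p+10*np.array(shift_cm); q=Ro.from_rotvec(np.radians(rv_deg))*q
    json.dump(dict(p=list(p),q=list(q.as_quat())),open('cmd.json','w'))
def toolR(lean_deg,yaw=TH,flip=False):
    l=np.radians(lean_deg); z=np.array([np.sin(l),0,-np.cos(l)]); y=np.array([0,-1,0.]); x=np.cross(y,z)
    M=Ro.from_euler('z',yaw).as_matrix()@np.stack([x,y,z],1); return Ro.from_matrix(M)
def need(Pw,lean,yaw=TH):
    p,q=loadcmd(); rv=(toolR(lean,yaw)*q.inv()).as_rotvec(degrees=True)
    print('shift cm',np.round((np.array(Pw)-p)/10,2),'rv deg',np.round(rv,1))
NV=np.array([-np.sin(np.radians(42)),0,np.cos(np.radians(42))]); SX=np.array([np.cos(np.radians(42)),0,np.sin(np.radians(42))])
E
python3 - <<'E'
from h import *
FIN=np.array([60,81,102.]); print(j2w(FIN),j2w(FIN+100*NV)); need(j2w(FIN+100*NV),42)
E
```

```text
[601.40205406 100.95922658 102.        ] [534.62846579 105.27728084 176.31448255]
shift cm [ 34.59 -49.05  -5.5 ] rv deg [ -7.7 -41.4  13.3]
```

Call:
{"fn": "play_rows", "kwargs": {"motion": [100, 17, -24.5, 3, -7.7, -41.4, 13.3, 100, 17, -24.5, 3, -7.7, -41.4, 13.3, 100, 17, -24.5, 3, -7.7, -41.4, 13.3, 100, 17, -24.5, 3, -7.7, -41.4, 13.3, 100, 17, -24.5, 3, -7.7, -41.4, 13.3]}}

```text
clock: 2.52
position: [358.2, 348.0, 259.8]
ee_rot: [0.933, -0.027, 0.359, 0.012]
contact_force: [1.4, 0.9, 0.6]
gripper_width: 85.2
```

Call:
{"fn": "play_rows", "kwargs": {"motion": [100, 17.6, -24.5, -8.5, 0, 0, 0, 100, 17.6, -24.5, -8.5, 0, 0, 0, 100, 17.6, -24.5, -8.5, 0, 0, 0, 100, 17.6, -24.5, -8.5, 0, 0, 0, 50, 17.6, -24.5, -8.5, 0, 0, 0]}}

```text
clock: 3.15
position: [511.0, 147.5, 210.2]
ee_rot: [0.938, -0.036, 0.345, 0.022]
contact_force: [-5.8, 15.3, -1.2]
gripper_width: 69.9
```

Run:
```python
from h import *
applied([17,-24.5,3],[-7.7,-41.4,13.3]); applied([17.6,-24.5,-8.5],[0,0,0])
s=arm.read_state(); p,q=loadcmd(); print(s['clock'],s['position'],p,(q.inv()*Ro.from_quat(s['ee_rot'])).as_rotvec(degrees=True),s['joints'],s['gripper_width'],s['contact_force'])
need(j2w(np.array([60,81,102.])+100*NV),42)
p,d=shot('wrist','w1'); print(arm.camera_info('wrist'))
for n in ['catch_fin','button_top','console_face','lamp_edge']:
    for r in arm.place_of(n,'wrist')[:1]:
        u,v=np.round(r['uv']).astype(int); X=ray('wrist',r['uv'],d[v,u]); print(n,r,X,w2j(X))
```

```text
3.15 [510.96040875 147.46458474 210.24365217] [534.724 105.804 176.312] [-1.33707761 -1.57516363  0.19217986] [ 0.27522409  0.02399061 -1.00555106  2.0532978  -0.2729568  -0.76604013] 69.8852013335458 [-5.76891319 15.25898525 -1.21809766]
shift cm [-0.01 -0.05  0.  ] rv deg [0. 0. 0.]
{'fovy': 63.30194960856847, 'cx': 260.06923242243136, 'cy': 194.1639666745256, 'R': array([[-0.09837048, -0.99504942,  0.01413833],
       [-0.91577756,  0.08495536, -0.39259909],
       [ 0.38945437, -0.05156773, -0.91960104]]), 't': array([187.54365451, 573.66294195, 160.20385372])}
console_face {'uv': [289.8, 169.3], 'confidence': 0.87} [615.10249628 108.43323246  98.5892468 ] [73.18957041 89.34254835 98.5892468 ]
lamp_edge {'uv': [296.0, 133.0], 'confidence': 0.74} [673.16011104  93.20893244  72.08643965] [132.10863016  77.89657348  72.08643965]
```

View pics/w1.png

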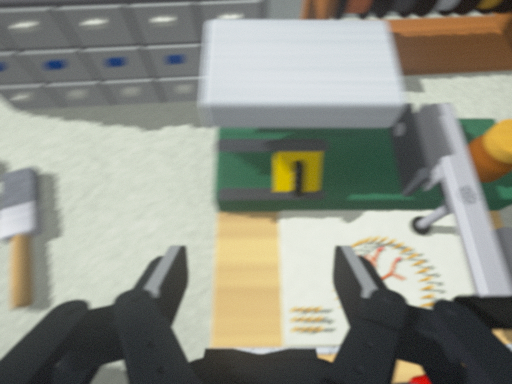

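```bash
cat > kin.py <<'E'
import numpy as np
from scipy.spatial.transform import Rotation as Ro
def E(a,t): return Ro.from_euler(a,t)
T0=Ro.from_matrix(np.array([[0,0,1.],[0,-1,0],[1,0,0]]))  # tool axes when all along x: z fwd, y=-y, x=up
def fkR(j):
    return E('z',j[0])*E('y',j[1]-j[2])*E('x',j[3])*E('y',-j[4])*E('x',j[5])*T0
E
python3 - <<'E'
from h import *; from kin import *
S=[([1.52258239e+00,3.85591042e-01,6.58256561e-03,-5.27480813e-04,-1.19401535e+00,-2.58599220e-01],[9.88240752e-01,-1.52901653e-01,-1.26834448e-04,1.13333202e-03])]
s=arm.read_state(); S.append((s['joints'],s['ee_rot']))
for j,q in S:
    R=Ro.from_quat(q)
    for s3 in (1,-1):
     for s4 in (1,-1):
      for s6 in (1,-1):
        F=E('z',j[0])*E('y',j[1]-j[2])*E('x',s4*j[3])*E('y',-j[4])*E('x',s6*j[5])
        print(s4,s6,np.round((F.inv()*R).as_matrix().ravel(),2), s3) if s3==1 else 0
E
```

```text
1 1 [ 0.   -0.    1.   -0.87  0.49  0.   -0.49 -0.87  0.  ] 1
1 -1 [ 0. -0.  1. -1.  0.  0. -0. -1. -0.] 1
-1 1 [-0.   -0.    1.   -0.87  0.49  0.   -0.49 -0.87 -0.  ] 1
-1 -1 [-0. -0.  1. -1. -0. -0.  0. -1. -0.] 1
1 1 [-0.12 -0.45  0.88  0.87 -0.48 -0.12  0.48  0.75  0.45] 1
1 -1 [-0.12 -0.45  0.88  0.51  0.73  0.45 -0.85  0.51  0.14] 1
-1 1 [ 0.    0.    1.   -0.04  1.   -0.   -1.   -0.04  0.  ] 1
-1 -1 [-0.  0.  1. -1.  0. -0. -0. -1.  0.] 1
```

Call:
{"fn": "play_rows", "kwargs": {"motion": [50, -6, 6, 5, 0, 10, 0, 50, -12, 12, 8, 0, 20, 0, 50, -12, 12, 8, 0, 20, 0]}}

```text
clock: 3.78
position: [529.8, 173.8, 281.5]
ee_rot: [0.937, -0.05, 0.344, 0.034]
contact_force: [1.5, -0.6, 1.6]
gripper_width: 42.8
```

```bash
cat > rec.py <<'E'
from h import *
s=arm.read_state(); 
with open('states.jsonl','a') as f: f.write(json.dumps(dict(c=s['clock'],j=list(s['joints']),p=list(s['position']),q=list(s['ee_rot'])))+'\n')
print(s['clock'],np.round(s['joints'],3),np.round(s['position'],1),np.round(s['ee_rot'],4),np.round(s['contact_force'],1),round(s['gripper_width'],1))
E
cat > states.jsonl <<'E'
{"c":0,"j":[1.52258239e+00,3.85591042e-01,6.58256561e-03,-5.27480813e-04,-1.19401535e+00,-2.58599220e-01],"p":[188.56073735,595.23811015,230.17962965],"q":[9.88240752e-01,-1.52901653e-01,-1.26834448e-04,1.13333202e-03]}
{"c":3.15,"j":[0.27522409,0.02399061,-1.00555106,2.0532978,-0.2729568,-0.76604013],"p":[510.96040875,147.46458474,210.24365217],"q":[0.938,-0.036,0.345,0.022]}
E
python3 rec.py
```

```text
3.775 [ 0.68   0.    -0.848  1.219 -0.536 -0.247] [529.8 173.8 281.5] [ 0.9371 -0.0502  0.3436  0.0343] [ 1.5 -0.6  1.6] 42.8
```

```bash
cat > kin.py <<'E'
import numpy as np, json
from scipy.spatial.transform import Rotation as Ro
from scipy.optimize import least_squares
def E(a,t): return Ro.from_euler(a,t)
T0=Ro.from_matrix(np.array([[0,0,1.],[-1,0,0],[0,-1,0]]))
def fkR(j): return E('z',j[0])*E('y',j[1]-j[2])*E('x',-j[3])*E('y',-j[4])*E('x',-j[5])*T0
def fk(j,P):
    a1,d1,L2,d4,a3,d6=P
    R=fkR(j); p=E('z',j[0]).apply([a1,0,d1]+E('y',j[1]).apply([0,0,L2])+E('y',j[1]-j[2]).apply([d4,0,a3]))+R.apply([0,0,d6]); return p,R
def fit():
    S=[json.loads(l) for l in open('states.jsonl')]
    f=lambda P: np.concatenate([fk(s['j'],P)[0]-s['p'] for s in S]+[ (P-np.array([0,300,330,330,0,220]))*1e-3])
    r=least_squares(f,[0,300,330,330,0,220.]); return r.x,r
E
python3 - <<'E'
from kin import *
P,r=fit(); np.set_printoptions(suppress=True); print(P); print(np.round(r.fun,2))
E
```

```text
[202.40668129 243.47035818 452.9219411  251.02654651  -1.63313397
 330.66914817]
[-159.58    8.69    7.89   30.86  -76.51   18.43  -32.41   24.35  -26.32
    0.2    -0.06    0.12   -0.08   -0.      0.11]
```

Call:
{"fn": "play_rows", "kwargs": {"motion": [50, 0, 0, 0, 0, 10, 0, 50, 0, 0, 0, 0, 20, 0, 50, 0, 0, 0, 0, 20, 0]}}

```text
clock: 4.15
position: [528.6, 175.0, 280.9]
ee_rot: [0.983, -0.041, 0.174, 0.042]
contact_force: [1.2, -1.7, 0.4]
gripper_width: 42.7
```

```bash
python3 rec.py
```

```text
4.15 [ 0.76   0.1   -0.439  0.403 -0.884  0.493] [528.6 175.  280.9] [ 0.983  -0.0411  0.1736  0.0421] [ 1.2 -1.7  0.4] 42.7
```

```bash
cat > kin.py <<'E'
import numpy as np, json
from scipy.spatial.transform import Rotation as Ro
from scipy.optimize import least_squares
def E(a,t): return Ro.from_euler(a,t)
T0=Ro.from_matrix(np.array([[0,0,1.],[-1,0,0],[0,-1,0]]))
def fkR(j): return E('z',j[0])*E('y',j[1]-j[2])*E('x',-j[3])*E('y',-j[4])*E('x',-j[5])*T0
def parts(j,P):
    a1,d1,L2,d4,a3,d6,b=P
    R=fkR(j); Z=E('z',j[0])
    sh=Z.apply([a1,0,d1]); el=sh+Z.apply([0,b,0]+E('y',j[1]).apply([0,0,L2])); wr=el+Z.apply(E('y',j[1]-j[2]).apply([d4,0,a3])); return sh,el,wr,wr+R.apply([0,0,d6]),R
def fk(j,P): q=parts(j,P); return q[3],q[4]
P0=np.array([0,300,330,330,0,220,-100.])
def fit():
    S=[json.loads(l) for l in open('states.jsonl')]
    f=lambda P: np.concatenate([fk(s['j'],P)[0]-s['p'] for s in S]+[ (P-P0)*1e-3])
    r=least_squares(f,P0); return r.x,r
E
python3 - <<'E'
from kin import *
P,r=fit(); np.set_printoptions(suppress=True); print(P); print(np.round(r.fun,2))
E
```

```text
[ 308.77946895 -196.85639569  510.41276321   60.40594287  132.91027915
  131.42764941 -114.38734955]
[ -45.18    4.3    15.6    53.48 -139.54   19.87  -24.9     6.18  -25.47
  -57.34   60.06  -10.      0.31   -0.5     0.18   -0.27    0.13   -0.09
   -0.01]
```

```bash
cat > lin.py <<'E'
from kin import *
S=[json.loads(l) for l in open('states.jsonl')]
np.set_printoptions(suppress=True,linewidth=150,precision=2)
def rows(j,base,tool):
    Z=E('z',j[0]).as_matrix(); Y2=(E('z',j[0])*E('y',j[1])).as_matrix(); Y3=(E('z',j[0])*E('y',j[1]-j[2])).as_matrix(); R=fkR(j).as_matrix()
    W=(E('z',j[0])*E('y',j[1]-j[2])*E('x',-j[3])*E('y',-j[4])).as_matrix()
    c=[Z[:,0],Z[:,1],Z[:,2],Y2[:,0],Y2[:,2],Y3[:,0],Y3[:,2],R[:,2]]
    if base: c+=[np.array([1.,0,0]),np.array([0,1.,0])]
    if tool: c+=[R[:,0],R[:,1]]
    return np.stack(c,1)
for base in (0,1):
  for tool in (0,1):
    A=np.concatenate([rows(s['j'],base,tool) for s in S]); y=np.concatenate([s['p'] for s in S])
    A2=np.concatenate([A,np.eye(A.shape[1])*1e-2]); y2=np.concatenate([y,np.zeros(A.shape[1])])
    x,*_=np.linalg.lstsq(A2,y2,rcond=None); print(base,tool,x,'res',(A@x-y))
for s in S: print(np.round((fkR(s['j']).inv()*Ro.from_quat(s['q'])).as_rotvec(degrees=True),2), s['p'])
E
python3 lin.py
```

```text
0 0 [  25.26 -114.52 -147.29  195.14  507.61  148.94  176.51  130.9 ] res [ -45.3    -1.09   -2.56   47.86 -141.14    8.93  -22.93    7.93  -15.95  -51.12   66.01    9.59]
0 1 [-246.54   42.05 -321.84 -141.74 1092.99  448.03  204.42  536.6   191.57 -126.47] res [ 15.26  -7.28   1.31  22.27 -14.45  -0.72  -4.46 -43.48   0.34 -31.47  61.92  -0.9 ]
1 0 [-386.93   14.59  -39.22   89.93  918.63  392.17   99.96  496.35  198.71  147.62] res [ 16.65  -5.3   -0.63  16.45 -15.03   4.47   6.78 -40.37  -8.22 -39.9   60.69   4.38]
1 1 [  600.88  -339.1   -708.37 -1002.33   738.87    88.13   444.76   507.61  -257.34  1967.1    564.02  1449.21] res [ 1.65 -1.26 -0.6   1.3  -2.16  0.53  1.3  -4.77 -1.13 -4.22  7.99  1.28]
[-0.  0. -0.] [188.56073735, 595.23811015, 230.17962965]
[-0.01 -0.02 -0.02] [510.96040875, 147.46458474, 210.24365217]
[-0. -0.  0.] [529.8137535922385, 173.8088291306801, 281.48579895473796]
[ 0. -0.  0.] [528.5616019409038, 175.00949574771406, 280.9187961802358]
```

```bash
cat > lin.py <<'E'
from kin import *
np.set_printoptions(suppress=True,linewidth=170,precision=1)
def cols(j,names):
    Z=E('z',j[0]); Y2=Z*E('y',j[1]); Y3=Z*E('y',j[1]-j[2]); X4=Y3*E('x',-j[3]); Y5=X4*E('y',-j[4]); R=fkR(j)
    F={'0':Ro.identity(),'1':Z,'2':Y2,'3':Y3,'4':X4,'5':Y5,'6':R}
    return np.stack([F[n[0]].as_matrix()[:,'xyz'.index(n[1])] for n in names],1)
def solve(names,S,lam=1e-3):
    A=np.concatenate([cols(s['j'],names) for s in S]); y=np.concatenate([s['p'] for s in S])
    A2=np.concatenate([A,np.eye(len(names))*lam]); y2=np.concatenate([y,np.zeros(len(names))])
    x,*_=np.linalg.lstsq(A2,y2,rcond=None); return x,A@x-y
if __name__=='__main__':
    S=[json.loads(l) for l in open('states.jsonl')]
    for N in ['1x 1y 1z 2x 2z 3x 3z 6z','1y 1z 2z 3x 3z 5z 6z','1y 1z 2z 3x 3z 4y 4z 6z','1y 1z 2x 2z 3x 3z 5z 6z','1y 1z 2z 3x 3z 4y 4z 5z 6z','1x 1y 1z 2x 2z 3x 3z 4y 4z 5z 6z','0x 0y 1z 2z 3x 3z 6z','0x 0y 1y 1z 2z 3x 3z 6z']:
        x,r=solve(N.split(),S,1e-3); print(dict(zip(N.split(),np.round(x,1)))); print('   res',r)
E
python3 lin.py
```

```text
{'1x': np.float64(23.3), '1y': np.float64(-114.5), '1z': np.float64(-151.0), '2x': np.float64(196.0), '2z': np.float64(510.3), '3x': np.float64(148.7), '3z': np.float64(178.0), '6z': np.float64(130.9)}
   res [ -45.3   -0.9   -2.7   48.  -141.1    8.8  -23.     7.9  -15.9  -51.3   65.8    9.8]
{'1y': np.float64(-135.7), '1z': np.float64(-460.6), '2z': np.float64(884.1), '3x': np.float64(-120.7), '3z': np.float64(345.5), '5z': np.float64(253.8), '6z': np.float64(522.4)}
   res [-24.3  -1.6 -29.   -9.8 -51.6 -20.1  11.6  30.6  15.6  -6.9   2.1  33.5]
{'1y': np.float64(0.0), '1z': np.float64(160.6), '2z': np.float64(564.9), '3x': np.float64(421.8), '3z': np.float64(0.0), '4y': np.float64(-159.8), '4z': np.float64(-0.0), '6z': np.float64(297.7)}
   res [ 0. -0.  0.  0. -0.  0. -0.  0. -0. -0.  0. -0.]
{'1y': np.float64(-130.3), '1z': np.float64(-505.2), '2x': np.float64(-46.9), '2z': np.float64(953.8), '3x': np.float64(-127.6), '3z': np.float64(367.9), '5z': np.float64(272.1), '6z': np.float64(577.9)}
   res [-29.6   1.5 -23.5 -12.5 -44.2 -27.2  15.5  25.5  15.   -6.9  -7.3  35.7]
{'1y':
[... 433 characters left out ...]
t64(0.1), '4y': np.float64(-159.8), '4z': np.float64(-0.1), '5z': np.float64(0.1), '6z': np.float64(297.6)}
   res [ 0. -0. -0. -0. -0.  0. -0.  0. -0.  0. -0.  0.]
{'0x': np.float64(182.2), '0y': np.float64(80.7), '1z': np.float64(-127.4), '2z': np.float64(776.2), '3x': np.float64(217.8), '3z': np.float64(34.9), '6z': np.float64(315.8)}
   res [ 17.9  -8.6  -2.3  29.8 -43.9  29.4 -12.9 -17.2 -13.5 -34.8  69.7 -13.6]
{'0x': np.float64(176.9), '0y': np.float64(85.6), '1y': np.float64(-5.9), '1z': np.float64(-118.2), '2z': np.float64(766.2), '3x': np.float64(216.1), '3z': np.float64(37.7), '6z': np.float64(318.7)}
   res [ 18.3  -8.3  -2.1  29.2 -44.5  29.3 -11.8 -16.6 -13.4 -35.8  69.4 -13.8]
```

```bash
cat > ik.py <<'E'
from h import *
from kin import *
D1,L2,L3,OF,L6=160.6,564.9,421.8,-159.8,297.7
LO=np.array([-3.14,-1.21,-1.07,-3.16,-2.99,-3.1]); HI=np.array([3.14,2.06,1.41,2.05,-.16,3.1])
def chain(j):
    Z=E('z',j[0]); el=np.array([0,0,D1])+(Z*E('y',j[1])).apply([0,0,L2]); Y3=Z*E('y',j[1]-j[2]); w0=el+Y3.apply([L3,0,0])
    X4=Y3*E('x',-j[3]); w1=w0+X4.apply([0,OF,0]); R=fkR(j); return el,w0,w1,w1+R.apply([0,0,L6]),R
def ik(P,R,seed,n=1):
    f=lambda j:(lambda c:np.concatenate([(c[3]-P)/100,(c[4]*R.inv()).as_rotvec()*2]))(chain(j))
    r=least_squares(f,np.clip(seed,LO+1e-3,HI-1e-3),bounds=(LO,HI)); return r.x,r.cost
def allik(P,R,N=40,rng=np.random.default_rng(0)):
    out=[]
    for _ in range(N):
        s=LO+(HI-LO)*rng.random(6); s[0]=np.arctan2(P[1],P[0])+rng.normal()*.5; s[2]=rng.uniform(-1.07,1.41); s[1]=rng.uniform(-.6,1.2)
        x,c=ik(P,R,s)
        if c<1e-8 and not any(np.abs(x-o).max()<1e-2 for o in out): out.append(x)
    return out
E
python3 - <<'E'
from ik import *
np.set_printoptions(precision=2,suppress=True)
FIN=np.array([60,81,102.]); BUT=np.array([80,81,87.5])
flip=Ro.from_euler('z',np.pi)
for lean in (35,42,50):
  for nm,J in dict(fin=FIN-12*NV,finL=FIN-12*NV+[0,55,0],fin100=FIN+100*NV,but=BUT).items():
    for fl in (0,1):
      R=toolR(lean)*(flip if fl else Ro.identity())
      for x in allik(j2w(J),R,25): 
        c=chain(x); print(lean,nm,fl,x,'marg',np.round(min((x-LO).min(),(HI-x).min()),2),'el',np.round(c[0]),'w0',np.round(c[1]),'w1',np.round(c[2]))
E
```

```text
42 fin 0 [-0.11  0.36 -0.67 -2.98 -0.19 -1.69] marg 0.03 el [199. -22. 689.] w0 [415. -46. 327.] w1 [411. 113. 314.]
42 fin 1 [-0.11  0.36 -0.67 -2.98 -0.19  1.45] marg 0.03 el [199. -22. 689.] w0 [415. -46. 327.] w1 [411. 113. 314.]
42 but 0 [-0.11  0.39 -0.65 -2.99 -0.2  -1.69] marg 0.04 el [212. -23. 684.] w0 [426. -47. 321.] w1 [423. 113. 309.]
42 but 1 [-0.11  0.39 -0.65 -2.99 -0.2   1.45] marg 0.04 el [212. -23. 684.] w0 [426. -47. 321.] w1 [423. 113. 309.]
50 fin 0 [-0.12  0.4  -0.79 -3.05 -0.49 -1.61] marg 0.11 el [219. -26. 681.] w0 [376. -44. 290.] w1 [382. 115. 284.]
50 fin 1 [-0.12  0.4  -0.79 -3.05 -0.49  1.53] marg 0.11 el [219. -26. 681.] w0 [376. -44. 290.] w1 [382. 115. 284.]
50 fin100 0 [-0.12  0.11 -0.81 -2.94 -0.22 -1.73] marg 0.06 el [ 59.  -7. 722.] w0 [313. -39. 387.] w1 [307. 120. 368.]
50 fin100 1 [-0.12  0.11 -0.81 -2.94 -0.22  1.41] marg 0.06 el [ 59.  -7. 722.] w0 [313. -39. 387.] w1 [307. 120. 368.]
50 but 0 [-0.12  0.43 -0.76 -3.06 -0.49 -1.61] marg 0.1 el [231. -27. 675.] w0 [388. -45. 284.] w1 [394. 114. 279.]
50 but 1 [-0.12  0.43 -0.76 -3.06 -0.49  1.53] marg 0.1 el [231. -27. 675.] w0 [388. -45. 284.] w1 [394. 114. 279.]
```

Run:
```python
from ik import *
np.set_printoptions(precision=2,suppress=True)
pts=dict(pan0=[-20,115,26],pan1=[-20,66,26],cl_up=[-9,-60,232],cl_dn=[-60,-60,125])
for lean in (-15,0,15,30,45):
  for nm,J in pts.items():
      R=toolR(lean)
      for x in allik(j2w(J),R,16): 
        c=chain(x); print(lean,nm,x,'marg',np.round(min((x-LO).min(),(HI-x).min()),2),'w0',np.round(c[1]),'w1',np.round(c[2]))
```

```text
-15 pan0 [ 0.48  0.59 -0.19 -0.16 -1.02  1.13] marg 0.86 w0 [544. 283. 331.] w1 [601. 135. 314.]
-15 pan1 [ 0.41  0.58 -0.23 -0.14 -1.    1.19] marg 0.84 w0 [550. 238. 329.] w1 [597.  86. 314.]
-15 cl_up [ 0.2   0.35 -0.04 -0.07 -1.43  1.32] marg 1.03 w0 [573. 117. 530.] w1 [600. -40. 520.]
-15 cl_dn [ 0.23  0.37 -0.3  -0.08 -1.15  1.32] marg 0.77 w0 [522. 120. 423.] w1 [549. -37. 413.]
0 pan0 [ 0.56  0.49 -0.44 -0.   -0.65  0.95] marg 0.49 w0 [439. 275. 324.] w1 [524. 140. 324.]
0 pan1 [ 0.48  0.47 -0.47 -0.   -0.63  1.03] marg 0.47 w0 [447. 233. 324.] w1 [521.  91. 324.]
0 cl_up [ 0.24  0.21 -0.24 -0.   -1.12  1.26] marg 0.83 w0 [485. 120. 530.] w1 [523. -35. 530.]
0 cl_dn [ 0.28  0.24 -0.5  -0.   -0.83  1.23] marg 0.57 w0 [429. 122. 423.] w1 [473. -32. 423.]
15 cl_up [ 0.29  0.09 -0.47  0.13 -0.78  1.13] marg 0.6 w0 [390. 118. 502.] w1 [447. -30. 520.]
15 cl_dn [ 0.33  0.13 -0.77  0.24 -0.44  0.97] marg 0.28 w0 [317. 110. 389.] w1 [396. -27. 413.]
30 cl_up [ 0.3  -0.02 -0.79  0.55 -0.35  0.73] marg 0.19 w0 [278.  87. 430.] w1 [375. -26. 490.]
45 pan1 [-0.18  0.49 -0.98 -3.01 -0.69 -1.59] marg 0.09 w0 [302. -55. 238.] w1 [311. 105. 237.]
```

Run:
```python
from ik import *
np.set_printoptions(precision=2,suppress=True)
BUT=np.array([80,81,87.5]); P=j2w(BUT)
seeds=[np.array(s) for s in ([.3,.3,-.6,1.,-.5,0],[.3,.3,-.6,-1.,-.5,0],[0,.3,-.6,-1.6,-.5,-1],[.5,.3,-.4,1.5,-.5,-1])]
for lean in (35,42,50):
  for phi in (-35,-25,-15,15,25,35):
    # tilt sideways: rotate tool about slope x axis by phi
    sx=RJ@np.array([np.cos(np.radians(lean)),0,np.sin(np.radians(lean))])
    R=Ro.from_rotvec(np.radians(phi)*sx)*toolR(lean)
    best=None
    for s in seeds:
        x,c=ik(P,R,s)
        if c<1e-8:
            m=min((x-LO).min(),(HI-x).min(),)
            m2=min(m, HI[4]-x[4])
            if best is None or m2>best[0]: best=(m2,x)
    if best: print(lean,phi,'toolz',np.round(R.apply([0,0,1]),2),best[1],round(best[0],2),'w0',np.round(chain(best[1])[1]),'w1',np.round(chain(best[1])[2]))
```

```text
35 -35 toolz [ 0.43 -0.6  -0.67] [ 0.58  0.54 -0.73  1.35 -0.86 -0.49] 0.34 w0 [349. 227. 241.] w1 [493. 279. 287.]
35 -25 toolz [ 0.49 -0.46 -0.74] [ 0.45  0.47 -0.81  1.6  -0.67 -0.58] 0.26 w0 [339. 165. 262.] w1 [475. 235. 309.]
35 -15 toolz [ 0.54 -0.29 -0.79] [ 0.26  0.41 -0.85  1.97 -0.48 -0.73] 0.08 w0 [342.  91. 278.] w1 [462. 187. 323.]
35 25 toolz [ 0.55  0.39 -0.74] [ 0.15  0.39 -0.31 -1.02 -0.36  2.37] 0.2 w0 [532.  80. 413.] w1 [459. -16. 309.]
35 35 toolz [ 0.51  0.54 -0.67] [-0.01  0.44 -0.25 -1.22 -0.62  2.67] 0.43 w0 [567.  -8. 403.] w1 [471. -62. 287.]
42 -35 toolz [ 0.51 -0.61 -0.61] [ 0.55  0.55 -0.79  1.54 -0.9  -0.71] 0.28 w0 [334. 204. 232.] w1 [470. 281. 269.]
42 -25 toolz [ 0.58 -0.46 -0.67] [ 0.4   0.48 -0.86  1.85 -0.74 -0.83] 0.2 w0 [329. 138. 252.] w1 [449. 237. 288.]
42 25 toolz [ 0.63  0.38 -0.67] [ 0.05  0.39 -0.32 -1.35 -0.37  2.81] 0.21 w0 [533.  27. 405.] w1 [433. -14. 288.]
42 35 toolz [ 0.58  0.54 -0.61] [-0.08  0.45 -0.29 -1.42 -0.63  2.97] 0.13 w0 [555. -45. 386.] w1 [448. -60. 269.]
50 -35 toolz [ 0.59 -0.61 -0.53] [ 0.52  0.57 -0.84  1.72 -0.99 -0.94] 0.23 w0 [322. 184. 219.] w1 [446. 282. 244.]
50 15 toolz [ 0.76  0.21 -0.62] [-0.08  0.39 -0.44 -2.02 -0.31 -2.66] 0.15 w0 [497. -41. 369.] w1 [397.  37. 272.]
50 25 toolz [ 0.72  0.38 -0.58] [-0.11  0.42 -0.4  -1.77 -0.48 -2.88] 0.22 w0 [517. -57. 368.] w1 [407. -13. 261.]
50 35 toolz [ 0.66  0.53 -0.53] [-0.17  0.48 -0.35 -1.66 -0.69 -2.94] 0.16 w0 [537. -93. 352.] w1 [424. -59. 244.]
```

```bash
cat > path.py <<'E'
from ik import *
def rowsplan(js,P0,R0):
    out=[]
    for j in js:
        c=chain(j); out.append((c[3],c[4]))
    return out
def discretize(way,maxj=.22):
    # way list of joints; cubic-ish linear interpolation, fine, then resample with limits
    fine=[];
    for a,b in zip(way[:-1],way[1:]):
        for t in np.linspace(0,1,200,endpoint=False): fine.append(a+(b-a)*t)
    fine.append(way[-1]); rows=[]; last=fine[0]; prev=fine[0]
    def ok(a,b):
        ca,cb=chain(a),chain(b)
        return np.abs(a-b).max()<maxj and np.linalg.norm(ca[3]-cb[3])<55 and np.degrees((ca[4].inv()*cb[4]).magnitude())<9.5
    for j in fine[1:]:
        if not ok(last,j): rows.append(prev); last=prev
        prev=j
    rows.append(fine[-1]); return rows
E
python3 - <<'E'
from path import *
np.set_printoptions(precision=2,suppress=True,linewidth=150)
j0=arm.read_state()['joints']
FIN=np.array([60,81,102.]); R=toolR(50); tz=w2j(R.apply([0,0,1])+ORG)
tgt,c=ik(j2w(FIN-45*tz),R,[-.12,.3,-.8,-3.0,-.4,-1.65]); print(tgt,c)
for mid in ([.35,-.05,-.6,-1.0,-.75,-.2],[.1,0,-.6,-1.5,-.6,-.7],):
    m=np.array(mid); rows=discretize([j0,m,tgt]); print(mid,len(rows))
    for j in rows: c=chain(j); print(j,np.round(c[3]),'z',c[4].apply([0,0,1]),'w1',np.round(c[2]),'jaw',c[4].apply([0,1,0]))
E
```

```text
[-0.12  0.26 -0.84 -3.03 -0.4  -1.64] 5.805771780022621e-19
[0.35, -0.05, -0.6, -1.0, -0.75, -0.2] 40
[ 0.73  0.09 -0.45  0.3  -0.87  0.44] [511. 162. 262.] z [ 0.28 -0.06 -0.96] w1 [427. 178. 547.] jaw [-0.21 -0.98 -0.01]
[ 0.7   0.08 -0.46  0.21 -0.87  0.4 ] [493. 152. 245.] z [ 0.23 -0.01 -0.97] w1 [424. 154. 534.] jaw [-0.34 -0.94 -0.07]
[ 0.67  0.07 -0.47  0.11 -0.86  0.35] [475. 145. 229.] z [ 0.19  0.04 -0.98] w1 [419. 131. 521.] jaw [-0.45 -0.88 -0.13]
[ 0.65  0.06 -0.48  0.01 -0.85  0.3 ] [456. 140. 215.] z [ 0.15  0.1  -0.98] w1 [412. 110. 508.] jaw [-0.57 -0.8  -0.17]
[ 0.62  0.05 -0.5  -0.09 -0.84  0.25] [438. 139. 203.] z [ 0.12  0.16 -0.98] w1 [403.  90. 495.] jaw [-0.67 -0.71 -0.2 ]
[ 0.59  0.04 -0.51 -0.19 -0.83  0.2 ] [420. 140. 193.] z [ 0.09  0.23 -0.97] w1 [392.  73. 481.] jaw [-0.77 -0.6  -0.22]
[ 0.56  0.03 -0.52 -0.28 -0.82  0.15] [404. 144. 185.] z [ 0.08  0.29 -0.95] w1 [380.  57. 468.] jaw [-0.85 -0.48 -0.22]
[ 0.53  0.02 -0.53 -0.38 -0.81  0.1 ] [389. 149. 178.] z [ 0.07  0.36 -0.93] w1 [367.  44. 456.] jaw [-0.91 -0.35 -0.2 ]
[ 0.5   0.01 -0.54 -0.48 -0.8 
[... 7860 characters left out ...]
-0.46 -1.36] [536. 175. 170.] z [ 0.84  0.19 -0.51] w1 [287. 119. 323.] jaw [ 0.46 -0.75  0.47]
[-0.07  0.2  -0.78 -2.67 -0.45 -1.42] [544. 163. 164.] z [ 0.83  0.14 -0.53] w1 [296. 122. 323.] jaw [ 0.38 -0.85  0.37]
[-0.08  0.22 -0.79 -2.76 -0.44 -1.47] [552. 149. 157.] z [ 0.82  0.09 -0.56] w1 [306. 123. 323.] jaw [ 0.29 -0.92  0.27]
[-0.1   0.23 -0.81 -2.85 -0.42 -1.53] [558. 134. 149.] z [ 0.81  0.04 -0.59] w1 [317. 123. 323.] jaw [ 0.18 -0.97  0.18]
[-0.11  0.25 -0.82 -2.94 -0.41 -1.59] [563. 119. 140.] z [ 0.79 -0.01 -0.62] w1 [329. 121. 323.] jaw [ 0.05 -1.    0.08]
[-0.12  0.26 -0.84 -3.03 -0.4  -1.64] [567. 103. 131.] z [ 0.76 -0.05 -0.64] w1 [339. 118. 322.] jaw [-0.06 -1.   -0.  ]
```

```bash
cat >> path.py <<'E'
FIN=np.array([60,81,102.]); RB=toolR(50)*Ro.from_euler('z',np.pi)
def show(rows,Rp):
    for j in rows: c=chain(j); print(j,np.round(c[3]),'z',c[4].apply([0,0,1]),'w1',np.round(c[2]),'jaw',c[4].apply([0,1,0]))
E
python3 - <<'E'
from path import *
np.set_printoptions(precision=2,suppress=True,linewidth=150)
j0=arm.read_state()['joints']
tz=RJ.T@RB.apply([0,0,1])
tgt,c=ik(j2w(FIN-60*tz),RB,[-.12,.3,-.8,-3.0,-.4,1.5]); print(tgt,c)
for mid in ([.25,-.05,-.65,-1.4,-.6,1.0],[.2,-.1,-.65,-1.4,-.5,1.2],[.4,0.05,-.55,-1.0,-.5,1.2],):
    m=np.array(mid); rows=discretize([j0,m,tgt],.2); print(mid,len(rows)); show(rows,0)
E
```

```text
[-0.12  0.22 -0.84 -3.01 -0.37  1.49] 5.491674397784857e-25
[0.25, -0.05, -0.65, -1.4, -0.6, 1.0] 21
[ 0.71  0.09 -0.46  0.23 -0.86  0.54] [500. 157. 248.] z [ 0.25 -0.02 -0.97] w1 [426. 162. 536.] jaw [-0.18 -0.98 -0.03]
[ 0.66  0.07 -0.48  0.06 -0.83  0.59] [470. 148. 219.] z [ 0.18  0.08 -0.98] w1 [417. 124. 511.] jaw [-0.27 -0.96 -0.13]
[ 0.61  0.06 -0.5  -0.11 -0.8   0.64] [441. 146. 197.] z [ 0.13  0.19 -0.97] w1 [403.  90. 487.] jaw [-0.36 -0.9  -0.22]
[ 0.57  0.04 -0.52 -0.27 -0.78  0.68] [416. 150. 180.] z [ 0.1   0.29 -0.95] w1 [385.  64. 464.] jaw [-0.46 -0.84 -0.3 ]
[ 0.52  0.03 -0.54 -0.44 -0.75  0.73] [394. 159. 169.] z [ 0.1   0.39 -0.91] w1 [364.  43. 442.] jaw [-0.55 -0.75 -0.38]
[ 0.48  0.02 -0.56 -0.6  -0.73  0.77] [377. 171. 163.] z [ 0.12  0.48 -0.87] w1 [341.  27. 421.] jaw [-0.63 -0.64 -0.44]
[ 0.43  0.   -0.58 -0.76 -0.7   0.82] [365. 186. 162.] z [ 0.16  0.56 -0.81] w1 [316.  18. 403.] jaw [-0.7  -0.51 -0.5 ]
[ 0.39 -0.01 -0.59 -0.92 -0.68  0.87] [358. 201. 165.] z [ 0.22  0.63 -0.75] w1 [292.  14. 387.] jaw [-0.76 -0.37 -0.54]
[ 0.34 -0.02 -0.61 -1.08 -0.65 
[... 6113 characters left out ...]
44 -0.41  1.41] [495. 211. 150.] z [ 0.78  0.28 -0.56] w1 [262. 129. 316.] jaw [-0.48  0.84 -0.26]
[-0.01  0.19 -0.78 -2.58 -0.4   1.43] [513. 191. 150.] z [ 0.8   0.2  -0.57] w1 [276. 132. 320.] jaw [-0.36  0.91 -0.19]
[-0.05  0.2  -0.8  -2.72 -0.39  1.45] [529. 167. 148.] z [ 0.8   0.12 -0.59] w1 [291. 132. 324.] jaw [-0.23  0.96 -0.12]
[-0.09  0.21 -0.82 -2.86 -0.38  1.47] [543. 138. 145.] z [ 0.79  0.04 -0.61] w1 [308. 128. 328.] jaw [-0.09  0.99 -0.06]
[-0.12  0.22 -0.84 -3.   -0.37  1.49] [555. 106. 141.] z [ 0.77 -0.04 -0.64] w1 [327. 119. 332.] jaw [ 0.05  1.   -0.  ]
[-0.12  0.22 -0.84 -3.01 -0.37  1.49] [556. 104. 141.] z [ 0.76 -0.05 -0.64] w1 [328. 119. 332.] jaw [0.06 1.   0.  ]
```

```bash
cat > emit.py <<'E'
from path import *
def emit(js,j0,P0=None,R0=None,dp=1,dr=0):
    c0=chain(j0); P0=c0[3] if P0 is None else P0; R0=c0[4] if R0 is None else R0
    k=0
    while k<len(js):
        o=[]
        for j in js[k:k+5]:
            c=chain(j); s=(c[3]-P0)/10; rv=(c[4]*R0.inv()).as_rotvec(degrees=True)
            o.append(list(np.round(np.round(s*2)/2,dp))+list(np.round(rv,dr)))
        print('call',k//5); [print('  ',x) for x in np.array(o).tolist()]
        s=np.array(o[-1]); P0=P0+10*s[:3]; R0=Ro.from_rotvec(np.radians(s[3:]))*R0; k+=5
    print('end',P0,R0.as_quat())
E
python3 - <<'E'
from emit import *
j0=arm.read_state()['joints']; tz=RJ.T@RB.apply([0,0,1])
tgt,c=ik(j2w(FIN-60*tz),RB,[-.12,.3,-.8,-3.0,-.4,1.5])
rows=discretize([j0,np.array([.2,-.1,-.65,-1.4,-.5,1.2]),tgt],.2); np.save('B_in.npy',np.array([j0]+rows))
emit(rows,j0)
E
```

```text
call 0
   [-3.0, -2.0, -3.0, 7.0, 5.0, -4.0]
   [-5.5, -3.0, -6.0, 15.0, 9.0, -8.0]
   [-8.5, -3.0, -8.0, 22.0, 11.0, -13.0]
   [-10.5, -3.0, -9.5, 30.0, 13.0, -17.0]
   [-12.5, -2.0, -10.0, 39.0, 13.0, -22.0]
call 1
   [-1.0, 1.0, -0.5, 7.0, 1.0, -6.0]
   [-1.5, 2.0, -0.0, 13.0, 0.0, -12.0]
   [-2.0, 3.0, 0.5, 19.0, -1.0, -19.0]
   [-1.5, 3.5, 1.5, 25.0, -2.0, -26.0]
   [-0.5, 4.0, 2.5, 31.0, -4.0, -34.0]
call 2
   [0.5, 1.0, -0.0, 5.0, 2.0, -7.0]
   [1.5, 2.0, -0.5, 11.0, 5.0, -14.0]
   [2.5, 2.5, -1.0, 15.0, 8.0, -21.0]
   [4.0, 2.5, -1.5, 20.0, 11.0, -28.0]
   [6.0, 2.0, -1.5, 25.0, 13.0, -36.0]
call 3
   [2.0, -0.5, -0.5, 4.0, 3.0, -7.0]
   [3.5, -2.0, -1.5, 8.0, 6.0, -15.0]
   [5.5, -4.0, -2.0, 12.0, 9.0, -23.0]
   [7.5, -6.0, -3.0, 16.0, 11.0, -31.0]
   [8.5, -8.5, -4.0, 19.0, 14.0, -39.0]
call 4
   [1.0, -2.5, -1.0, 3.0, 3.0, -7.0]
end [553.56160194 105.00949575 140.91879618] [-0.03170405 -0.90742914  0.01227619 -0.41882753]
```

Call:
{"fn": "play_rows", "kwargs": {"motion": [50, -3, -2, -3, 7, 5, -4, 50, -5.5, -3, -6, 15, 9, -8, 50, -8.5, -3, -8, 22, 11, -13, 50, -10.5, -3, -9.5, 30, 13, -17, 50, -12.5, -2, -10, 39, 13, -22]}}

```text
clock: 4.78
position: [404.4, 153.6, 180.5]
ee_rot: [0.927, -0.278, 0.029, -0.249]
contact_force: [0.3, -0.8, -0.1]
gripper_width: 42.4
```

```bash
python3 rec.py; python3 -c "
import numpy as np; print(np.load('B_in.npy')[5])"
```

```text
4.775 [ 0.474 -0.004 -0.548 -0.508 -0.687  0.856] [404.4 153.6 180.5] [ 0.9272 -0.2781  0.0294 -0.2492] [ 0.3 -0.8 -0.1] 42.4
[ 4.79987078e-01  2.38372706e-04 -5.44642430e-01 -4.98599069e-01
 -6.92138499e-01  8.46319151e-01]
```

Tracking well; continue.

Call:
{"fn": "play_rows", "kwargs": {"motion": [50, -1, 1, -0.5, 7, 1, -6, 50, -1.5, 2, 0, 13, 0, -12, 50, -2, 3, 0.5, 19, -1, -19, 50, -1.5, 3.5, 1.5, 25, -2, -26, 50, -0.5, 4, 2.5, 31, -4, -34]}}

```text
clock: 5.4
position: [399.7, 193.7, 206.5]
ee_rot: [0.706, -0.523, 0.057, -0.474]
contact_force: [-1.1, -0.0, -1.2]
gripper_width: 42.6
```

Call:
{"fn": "play_rows", "kwargs": {"motion": [50, 0.5, 1, 0, 5, 2, -7, 50, 1.5, 2, -0.5, 11, 5, -14, 50, 2.5, 2.5, -1, 15, 8, -21, 50, 4, 2.5, -1.5, 20, 11, -28, 50, 6, 2, -1.5, 25, 13, -36]}}

```text
clock: 6.02
position: [459.8, 213.9, 190.7]
ee_rot: [-0.397, 0.763, -0.007, 0.51]
contact_force: [0.1, 0.2, -0.9]
gripper_width: 42.8
```

```bash
python3 rec.py; python3 -c "
import numpy as np; print(np.load('B_in.npy')[15])"
```

```text
6.025 [ 0.056  0.041 -0.728 -2.123 -0.422  1.293] [459.8 213.9 190.7] [-0.3969  0.7634 -0.0071  0.5096] [ 0.1  0.2 -0.9] 42.8
[ 0.05063117  0.04897217 -0.73965692 -2.14277902 -0.44133283  1.33396948]
```

Run:
```python
from emit import *
j0=arm.read_state()['joints']; tz=RJ.T@RB.apply([0,0,1])
tgt,c=ik(j2w(FIN-60*tz),RB,[-.12,.3,-.8,-3.0,-.4,1.5])
rows=discretize([j0,tgt],.2); emit(rows,j0); print(rows[-1], j2w(FIN-60*tz))
```

```text
call 0
   [2.0, -1.0, -0.5, 4.0, 3.0, -8.0]
   [3.5, -2.0, -1.0, 8.0, 6.0, -16.0]
   [5.5, -4.0, -2.0, 12.0, 9.0, -24.0]
   [7.5, -6.0, -3.0, 16.0, 11.0, -32.0]
   [9.0, -9.0, -4.0, 19.0, 14.0, -40.0]
call 1
   [0.5, -2.0, -1.0, 2.0, 2.0, -6.0]
end [554.83762395 103.94669997 140.74448064] [-0.03036315 -0.90559773  0.01618789 -0.42273962]
[-0.12471486  0.22385254 -0.84490635 -3.01473701 -0.37246268  1.49123801] [555.53519122 103.92530355 140.56725658]
```

Call:
{"fn": "play_rows", "kwargs": {"motion": [40, 2, -1, -0.5, 4, 3, -8, 40, 3.5, -2, -1, 8, 6, -16, 40, 5.5, -4, -2, 12, 9, -24, 40, 7.5, -6, -3, 16, 11, -32, 40, 9, -9, -4, 19, 14, -40]}}

```text
clock: 6.65
position: [549.8, 123.8, 149.7]
ee_rot: [-0.024, 0.899, -0.01, 0.437]
contact_force: [-0.6, 0.5, 0.3]
gripper_width: 34.2
```

Call:
{"fn": "play_rows", "kwargs": {"motion": [40, 0.5, -2, -1, 2, 2, -6, 40, 0.5, -2, -1, 2, 2, -6]}}

```text
clock: 6.9
position: [554.9, 103.9, 140.2]
ee_rot: [0.028, 0.906, -0.017, 0.422]
contact_force: [-0.8, 0.7, 0.3]
gripper_width: 34.2
```

```bash
python3 rec.py
python3 - <<'E'
from h import *
s=arm.read_state(); print((toolR(50)*Ro.from_euler('z',np.pi)*Ro.from_quat(s['ee_rot']).inv()).as_rotvec(degrees=True))
p,d=shot('wrist','w2'); print(d.shape)
for n in ['catch_fin','console_face','lamp_edge']:
    for r in arm.place_of(n,'wrist')[:2]:
        u,v=np.round(r['uv']).astype(int); X=ray('wrist',r['uv'],d[v,u]); print(n,r,np.round(w2j(X),1))
E
```

```text
6.9 [-0.122  0.224 -0.853 -3.038 -0.379  1.516] [554.9 103.9 140.2] [ 0.0283  0.9062 -0.0169  0.4216] [-0.8  0.7  0.3] 34.2
[ 0.38083594 -0.11371444  0.06292201]
(384, 512)
catch_fin {'uv': [268.0, 210.8], 'confidence': 0.84} [ 59.7  85.1 100.2]
console_face {'uv': [260.8, 193.3], 'confidence': 0.96} [49.2 79.7 91.9]
lamp_edge {'uv': [270.8, 291.7], 'confidence': 0.85} [ 84.2  86.8 152.8]
```

View pics/w2.png

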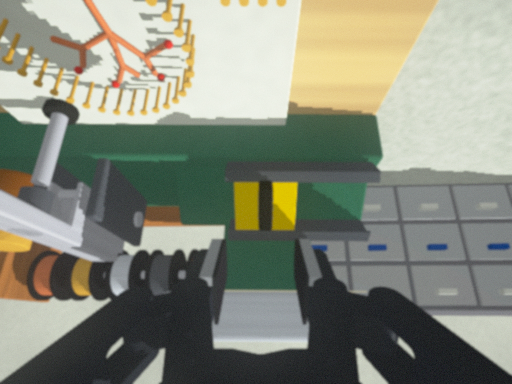

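Run:
```python
from h import *
im=cv2.imread('pics/w2.png').astype(int); d=np.load('pics/w2.npy')
f,cx,cy,R,t=K('wrist'); s=arm.read_state(); 
yel=(im[...,2]>130)&(im[...,1]>100)&(im[...,0]<80)
v,u=np.where(yel[170:240,225:310]); print('yellow',u.min()+225,u.max()+225,v.min()+170,v.max()+170)
for vv in (185,195,205,215,225):
    row=im[vv,225:305].sum(1); dk=np.where((row<150))[0]+225; dk=dk[(dk>245)&(dk<285)]; 
    c=(dk.min()+dk.max())/2; X=ray('wrist',(c,vv),d[vv,int(c)]); print(vv,dk.min(),dk.max(),np.round(d[vv,[dk.min()-4,int(c),dk.max()+4]],1),'jig',np.round(w2j(X),1),'tool',np.round(Ro.from_quat(s['ee_rot']).inv().apply(X-s['position']),1))
for vv in (172,178,231,235): 
    X=ray('wrist',(250,vv),d[vv,250]); print(vv,np.round(w2j(X),1))
for uu,vv in ((242,190),(242,220),(290,190),(290,220)):
    X=ray('wrist',(uu,vv),d[vv,uu]); print(uu,vv,np.round(w2j(X),1))
```

```text
yellow 234 297 182 229
185 260 270 [226.8 214.  225.7] jig [50.6 82.2 85.5] tool [19.7  2.3 63.9]
195 260 270 [229.3 210.9 228.3] jig [50.3 82.2 93. ] tool [14.1  2.3 58.8]
205 260 269 [232.4 212.6 233.4] jig [54.5 81.9 98.7] tool [ 7.1  2.  58.4]
215 260 270 [236.9 219.7 237.6] jig [ 63.8  82.4 102.8] tool [-2.   2.4 63. ]
225 260 269 [240.4 220.6 239.3] jig [ 67.4  82.1 109. ] tool [-9.1  2.1 61.7]
172 [52.4 71.6 74.7]
178 [55.3 71.6 78. ]
231 [ 86.4  71.2 108.2]
235 [ 89.7  71.2 110.4]
242 190 [64.  65.6 83.6]
242 220 [ 83.3  65.  100.4]
290 190 [ 65.2 100.7  82.9]
290 220 [ 84.4 101.9  99.8]
```

Run:
```python
from h import *
s=arm.read_state(); c=w2j(s['position']); print(c)
for T in ([65.9,82.2,91.8],[55,82.2,103]):
    print(np.round((j2w(T)-s['position'])/10,2), np.round(Ro.from_quat(s['ee_rot']).inv().apply(j2w(T)-s['position']),1))
print('left dir 5.5cm', RJ@np.array([0,5.5,0]))
```

```text
[ 14.23573804  80.34570232 141.63705717]
[ 5.17 -0.15 -4.98] [ 5.1  2.3 71.6]
[ 4.08 -0.08 -3.86] [ 3.5  2.2 56. ]
left dir 5.5cm [0.3549277 5.4885359 0.       ]
```

Call:
{"fn": "play_rows", "kwargs": {"motion": [40, 2, 0, -2, 0, 0, 0, 40, 4, -0.1, -3.9, 0, 0, 0, 40, 5.2, -0.15, -5, 0, 0, 0, 0, 5.2, -0.15, -5, 0, 0, 0, 0, 5.2, -0.15, -5, 0, 0, 0]}}

```text
clock: 7.72
position: [607.7, 101.1, 91.3]
ee_rot: [0.029, 0.906, -0.017, 0.422]
contact_force: [6.6, 4.1, -7.5]
gripper_width: 8.2
```

```bash
python3 rec.py
python3 - <<'E'
from h import *
s=arm.read_state(); print(w2j(s['position']))
shot('wrist','w3')
E
```

```text
7.725 [-0.112  0.405 -0.799 -3.082 -0.506  1.552] [607.7 101.1  91.3] [ 0.0294  0.9059 -0.0175  0.4222] [ 6.6  4.1 -7.5] 8.2
[66.25114398 81.50707568 91.29056151]
```

View pics/w3.png

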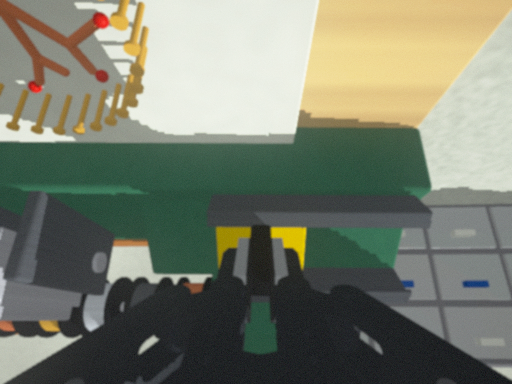

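Call:
{"fn": "play_rows", "kwargs": {"motion": [0, 0.1, 1.5, 0, 0, 0, 0, 0, 0.2, 3, 0, 0, 0, 0, 0, 0.3, 4.5, 0, 0, 0, 0, 0, 0.35, 5.5, 0, 0, 0, 0, 0, 0.35, 5.7, 0, 0, 0, 0]}}

```text
clock: 8.4
position: [610.6, 144.0, 91.2]
ee_rot: [0.023, 0.906, -0.004, 0.423]
contact_force: [-4.6, -2.2, 2.3]
gripper_width: 8.2
```

```bash
python3 rec.py
python3 - <<'E'
from h import *
s=arm.read_state(); print(w2j(s['position']))
E
```

```text
8.4 [-0.021  0.419 -0.797 -3.162 -0.519  1.563] [610.6 144.   91.2] [ 0.0232  0.9058 -0.0036  0.423 ] [-4.6 -2.2  2.3] 8.2
[ 66.41288333 124.53634478  91.21594207]
```

Run:
```python
from path import *
np.set_printoptions(precision=3,suppress=True)
s=arm.read_state(); T=s['position']+np.array([0.9,13.5,0])
for lean in (46,50,54):
  for yaw in (-12,-8,-4,0,4,8,12):
    R=Ro.from_euler('z',np.radians(yaw))*toolR(lean)*Ro.from_euler('z',np.pi)
    x,c=ik(T,R,s['joints']); print(lean,yaw,x,c<1e-8,(R*Ro.from_quat(s['ee_rot']).inv()).as_rotvec(degrees=True))
```

```text
46 -12 [-0.014  0.395 -0.741 -3.16  -0.355  1.406] False [ -0.099   4.129 -13.087]
46 -8 [-0.011  0.397 -0.744 -3.16  -0.367  1.453] False [-0.243  4.118 -9.089]
46 -4 [-0.007  0.399 -0.745 -3.16  -0.374  1.499] False [-0.386  4.104 -5.091]
46 0 [-0.003  0.4   -0.745 -3.16  -0.377  1.545] False [-0.529  4.087 -1.092]
46 4 [-0.008  0.399 -0.729 -3.114 -0.361  1.554] True [-0.672  4.067  2.906]
46 8 [-0.03   0.391 -0.639 -2.855 -0.27   1.367] True [-0.814  4.043  6.904]
46 12 [ 0.003  0.379 -0.514 -2.49  -0.16   1.024] False [-0.955  4.015 10.902]
50 -12 [-0.015  0.416 -0.785 -3.16  -0.49   1.419] False [ -0.737   0.171 -13.119]
50 -8 [-0.011  0.418 -0.787 -3.16  -0.501  1.462] False [-0.741  0.145 -9.119]
50 -4 [-0.007  0.42  -0.788 -3.16  -0.508  1.505] False [-0.745  0.119 -5.119]
50 0 [-0.003  0.422 -0.788 -3.16  -0.511  1.547] False [-0.749  0.093 -1.119]
50 4 [-0.009  0.421 -0.774 -3.119 -0.497  1.56 ] True [-0.752  0.067  2.881]
50 8 [-0.041  0.414 -0.712 -2.928 -0.433  1.451] True [-0.754  0.041  6.881]
50 12 [-0.052  0.404 -0.631 -2.7   -0.359  1.282] True [-0.756  0.014 10.881]
54 -12 [-0.016  0.443 -0.826 -3.16  -0.629  1.432] False [ -1.373  -3.787 -13.14 ]
54 -8 [-0.011  0.447 -0.828 -3.16  -0.64   1.471] False [-1.239 -3.828 -9.142]
54 -4 [-0.006  0.449 -0.828 -3.16  -0.647  1.51 ] False [-1.103 -3.866 -5.143]
54 0 [-0.002  0.45  -0.828 -3.16  -0.65   1.549] False [-0.968 -3.901 -1.145]
54 4 [-0.01   0.449 -0.816 -3.121 -0.637  1.563] True [-0.831 -3.933  2.853]
54 8 [-0.048  0.443 -0.767 -2.961 -0.585  1.492] True [-0.694 -3.961  6.852]
54 12 [-0.074  0.435 -0.707 -2.787 -0.53   1.391] True [-0.555 -3.987 10.85 ]
```

Run:
```python
from path import *
np.set_printoptions(precision=3,suppress=True)
s=arm.read_state(); print(j2w([66.4,139.5,91.3])-s['position'])
for T in ([66.4,125,91.3],[66.4,139.5,91.3],[50,139.5,110]):
  for yaw in (6,8,10):
    R=Ro.from_euler('z',np.radians(yaw))*toolR(50)*Ro.from_euler('z',np.pi)
    x,c=ik(j2w(T),R,s['joints']); print(T,yaw,x,c<1e-8,(R*Ro.from_quat(s['ee_rot']).inv()).as_rotvec(degrees=True))
```

```text
[ 0.953 14.933  0.084]
[66.4, 125, 91.3] 6 [-0.058  0.411 -0.736 -2.968 -0.452  1.478] True [-0.753  0.054  4.881]
[66.4, 125, 91.3] 8 [-0.07   0.407 -0.7   -2.866 -0.418  1.411] True [-0.754  0.041  6.881]
[66.4, 125, 91.3] 10 [-0.075  0.402 -0.659 -2.753 -0.381  1.327] True [-0.755  0.028  8.881]
[66.4, 139.5, 91.3] 6 [-0.024  0.418 -0.747 -3.033 -0.467  1.515] True [-0.753  0.054  4.881]
[66.4, 139.5, 91.3] 8 [-0.038  0.414 -0.714 -2.934 -0.434  1.455] True [-0.754  0.041  6.881]
[66.4, 139.5, 91.3] 10 [-0.047  0.41  -0.676 -2.827 -0.399  1.381] True [-0.755  0.028  8.881]
[50, 139.5, 110] 6 [-0.022  0.358 -0.766 -3.027 -0.427  1.506] True [-0.753  0.054  4.881]
[50, 139.5, 110] 8 [-0.035  0.354 -0.728 -2.918 -0.39   1.434] True [-0.754  0.041  6.881]
[50, 139.5, 110] 10 [-0.042  0.349 -0.684 -2.795 -0.349  1.342] True [-0.755  0.028  8.881]
```

Call:
{"fn": "play_rows", "kwargs": {"motion": [20, 0, 0, 0, 0, 0, 0, 20, 0, 0, 0, -0.7, 0, 5, 18, 0, 0.4, 0, -0.7, 0, 5, 18, 0.1, 1, 0, -0.7, 0, 5, 18, 0.1, 1.6, 0, -0.7, 0, 5]}}

```text
clock: 9.02
position: [613.1, 159.4, 91.5]
ee_rot: [-0.017, 0.906, 0.009, 0.424]
contact_force: [0.4, -16.7, 4.1]
gripper_width: 15.5
```

```bash
python3 rec.py
python3 - <<'E'
from h import *
s=arm.read_state(); print(w2j(s['position']))
shot('wrist','w4'); shot('top','t4')
a=cv2.imread('pics/t4.png')[90:200,180:300]; cv2.imwrite('pics/t4c.png',cv2.resize(a,None,fx=5,fy=5,interpolation=cv2.INTER_CUBIC))
E
```

```text
9.025 [-0.022  0.42  -0.745 -3.036 -0.47   1.514] [613.1 159.4  91.5] [-0.017   0.9057  0.009   0.4235] [  0.4 -16.7   4.1] 15.5
[ 67.87683769 140.08474577  91.47966722]
```

View pics/w4.png

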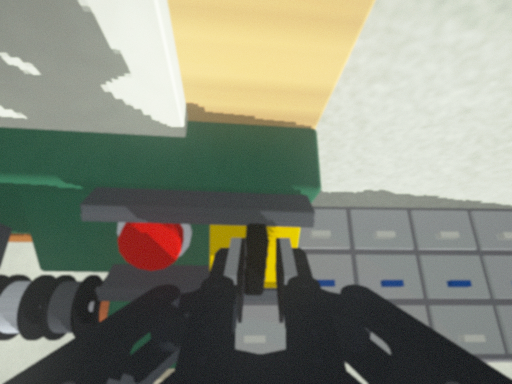

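View pics/t4c.png

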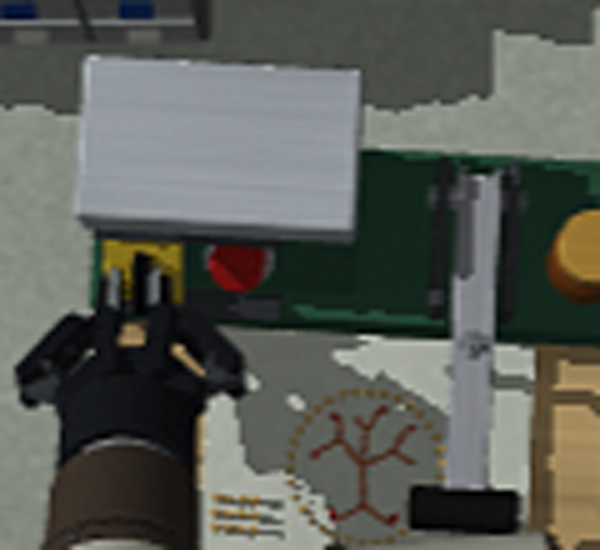

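Run:
```python
from h import *
im=cv2.imread('pics/w4.png').astype(int); d=np.load('pics/w4.npy')
m=(im[...,2]>110)&(im[...,1]<60)&(im[...,0]<60); m[:,210:]=0
v,u=np.where(m); print(len(u),u.min(),u.max(),v.min(),v.max())
c=cloud('wrist',d)[m]; j=w2j(c); print('mean',j.mean(0),'med',np.median(j,0),'min',j.min(0),'max',j.max(0))
# plane normal height along n
h=j@NV; print('h',np.percentile(h,[5,50,95]), 's',(j@SX).min(),(j@SX).max(),np.median(j@SX))
print('yellow plate right edge / TCP', w2j(arm.read_state()['position']))
```

```text
2563 118 182 223 270
mean [75.2888832  81.66677777 84.8548678 ] med [76.05372515 81.44775127 84.48337669] min [-90.49339127  64.55081064  72.19321947] max [ 90.39694559 122.41101234 122.49970582]
h [10.04906311 12.09446677 13.0663063 ] s 14.71860697734761 130.94445358990592 112.7144326262341
yellow plate right edge / TCP [ 67.90155772 139.61591741  91.43152449]
```

```bash
cat > tgt.py <<'E'
from path import *
np.set_printoptions(precision=3,suppress=True)
def con(sx,y,h): return sx*SX+h*NV+np.array([0,y,0])
def rel(targets,Rs,j0=None):
    s=arm.read_state(); j=s['joints'] if j0 is None else j0
    for T,R in zip(targets,Rs):
        j,c=ik(j2w(T),R,j); print(np.round((j2w(T)-s['position'])/10,2),np.round((R*Ro.from_quat(s['ee_rot']).inv()).as_rotvec(degrees=True),1),j,c<1e-8)
def RBy(yaw,lean=50): return Ro.from_euler('z',np.radians(yaw))*toolR(lean)*Ro.from_euler('z',np.pi)
E
python3 - <<'E'
from tgt import *
p=w2j(arm.read_state()['position']); 
rel([p+[0,-2,0],p+np.array([0,-2,0])+28*NV,con(115,82,46),con(115,82,20),con(115,82,6),con(115,82,3)],[RBy(6),RBy(5),RBy(0),RBy(0),RBy(0),RBy(0)])
E
```

```text
[-0.01 -0.2   0.  ] [-0.1  0.1  0.2] [-0.028  0.418 -0.741 -3.024 -0.463  1.509] True
[-1.88 -0.08  2.08] [-0.1  0.1 -0.8] [-0.018  0.353 -0.78  -3.069 -0.436  1.53 ] True
[-1.69 -5.66  1.97] [-0.1  0.1 -5.8] [-0.117  0.344 -0.798 -3.049 -0.445  1.521] True
[ 0.05 -5.78  0.04] [-0.1  0.1 -5.8] [-0.115  0.408 -0.779 -3.06  -0.489  1.531] True
[ 0.98 -5.84 -1.  ] [-0.1  0.1 -5.8] [-0.114  0.441 -0.766 -3.065 -0.51   1.535] True
[ 1.18 -5.85 -1.23] [-0.1  0.1 -5.8] [-0.113  0.448 -0.763 -3.066 -0.514  1.536] True
```

Call:
{"fn": "play_rows", "kwargs": {"motion": [30, 0, -0.2, 0, 0, 0, 0, 30, -1.9, -0.1, 2.1, 0, 0, 0, 30, -1.9, -0.1, 2.2, 0, 0, 0, 0, -1.8, -3, 2.1, 0, 0, -3, 0, -1.7, -5.6, 2, 0, 0, -5.8]}}

```text
clock: 9.75
position: [595.1, 103.5, 110.2]
ee_rot: [0.028, 0.906, -0.012, 0.422]
contact_force: [0.9, 0.1, -0.3]
gripper_width: 0.3
```

Call:
{"fn": "play_rows", "kwargs": {"motion": [0, 0, 0, 0, 0, 0, 0, 0, 0.8, 0, -0.8, 0, 0, 0, 0, 1.6, -0.1, -1.7, 0, 0, 0]}}

```text
clock: 10.12
position: [611.8, 103.2, 93.1]
ee_rot: [0.027, 0.906, -0.012, 0.423]
contact_force: [0.0, 0.0, 0.6]
gripper_width: -0.2
```

```bash
python3 rec.py
python3 - <<'E'
from tgt import *
s=arm.read_state(); p=w2j(s['position']); print(p@SX,p[1],p@NV)
shot('wrist','w5')
rel([con(115,82,10),con(115,82,6),con(115,82,3)],[RBy(0)]*3)
E
```

```text
10.125 [-0.113  0.404 -0.778 -3.051 -0.485  1.525] [611.8 103.2  93.1] [ 0.0269  0.9058 -0.012   0.4227] [0.  0.  0.6] -0.2
114.52915697194301 83.87636199229928 22.16866275146986
[ 0.78 -0.22 -0.74] [-0.1 -0.1 -0.3] [-0.114  0.432 -0.77  -3.063 -0.504  1.534] True
[ 1.05 -0.23 -1.04] [-0.1 -0.1 -0.3] [-0.114  0.441 -0.766 -3.065 -0.51   1.535] True
[ 1.25 -0.25 -1.26] [-0.1 -0.1 -0.3] [-0.113  0.448 -0.763 -3.066 -0.514  1.536] True
```

View pics/w5.png

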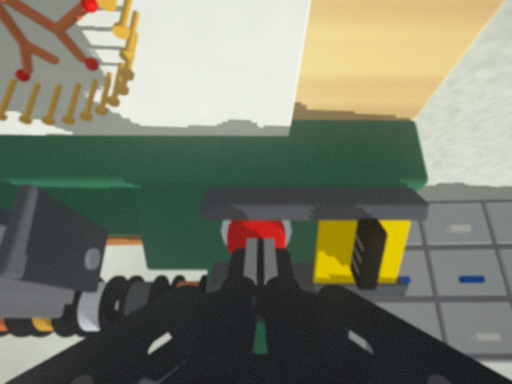

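Call:
{"fn": "play_rows", "kwargs": {"motion": [0, 0.6, -0.1, -0.6, 0, 0, 0, 0, 0.8, -0.1, -0.8, 0, 0, 0, 0, 1, -0.1, -1, 0, 0, 0, 0, 1.1, -0.1, -1.1, 0, 0, 0]}}

```text
clock: 10.68
position: [621.5, 101.7, 82.4]
ee_rot: [0.027, 0.906, -0.012, 0.422]
contact_force: [-4.5, 0.2, 2.1]
gripper_width: 0.1
```

```bash
python3 rec.py
python3 - <<'E'
from tgt import *
s=arm.read_state(); p=w2j(s['position']); print(p@SX,p[1],p@NV)
shot('top','t5')
a=cv2.imread('pics/t5.png')[90:230,180:320]; cv2.imwrite('pics/t5c.png',cv2.resize(a,None,fx=4,fy=4,interpolation=cv2.INTER_CUBIC))
E
```

```text
10.675 [-0.114  0.437 -0.764 -3.054 -0.504  1.529] [621.5 101.7  82.4] [ 0.0272  0.9061 -0.0122  0.4221] [-4.5  0.2  2.1] 0.1
114.62229119821922 83.03296638632652 7.699985035047565
```

View pics/t5c.png

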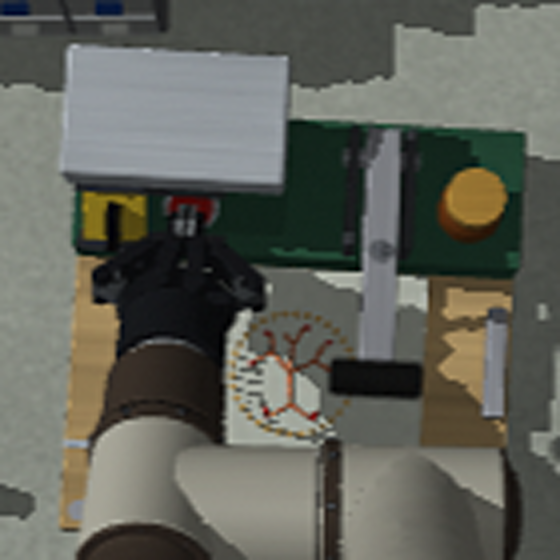

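Call:
{"fn": "play_rows", "kwargs": {"motion": [0, 0.2, 0, -0.2, 0, 0, 0, 0, 0.3, 0, -0.35, 0, 0, 0, 0, 0.4, 0, -0.45, 0, 0, 0]}}

```text
clock: 11.1
position: [625.4, 101.5, 78.0]
ee_rot: [0.027, 0.906, -0.012, 0.422]
contact_force: [-5.5, -2.0, 3.3]
gripper_width: -0.2
```

```bash
python3 rec.py
python3 - <<'E'
from tgt import *
s=arm.read_state(); p=w2j(s['position']); print(p@SX,p[1],p@NV)
shot('top','t6')
a=cv2.imread('pics/t6.png')[90:230,180:320]; cv2.imwrite('pics/t6c.png',cv2.resize(a,None,fx=4,fy=4,interpolation=cv2.INTER_CUBIC))
E
```

```text
11.1 [-0.113  0.451 -0.759 -3.057 -0.512  1.531] [625.4 101.5  78. ] [ 0.0273  0.9061 -0.0123  0.4221] [-5.5 -2.   3.3] -0.2
114.54895822602676 83.11454362565536 1.804123581202141
```

View pics/t6c.png

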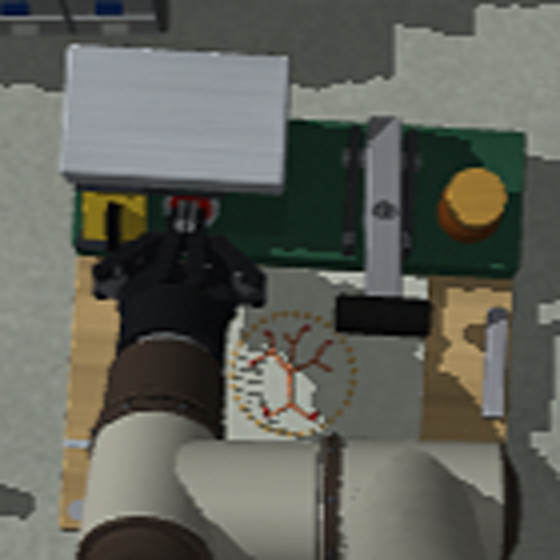

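Run:
```python
from emit import *; from tgt import rel,RBy,con
s=arm.read_state(); p=w2j(s['position']); print('retract',(RJ@(58*NV))/10)
jb,_=ik(j2w(p+58*NV),Ro.from_quat(s['ee_rot']),s['joints']); print('B',jb)
ja,c=ik(j2w([-20,126,100]),toolR(0),[.56,.4,-.4,0,-.7,.95]); print('A',ja,c)
for mid in ([.2,-.1,-.65,-1.4,-.5,1.2],[.3,-.05,-.6,-1.2,-.5,1.25]):
    rows=discretize([jb,np.array(mid),ja],.2); print(len(rows)); show(rows,0)
```

```text
retract [-3.873  0.25   4.31 ]
B [-0.118  0.31  -0.803 -3.031 -0.415  1.506]
A [ 0.578  0.385 -0.361  0.    -0.824  0.929] 1.094438256290982e-29
21
[-0.089  0.273 -0.789 -2.884 -0.422  1.478] [572. 135. 137.] z [ 0.797  0.034 -0.603] w1 [335. 125. 316.] jaw [-0.081  0.995 -0.051]
[-0.06   0.236 -0.775 -2.737 -0.43   1.451] [554. 163. 150.] z [ 0.816  0.115 -0.567] w1 [311. 128. 319.] jaw [-0.214  0.97  -0.112]
[-0.032  0.199 -0.761 -2.591 -0.438  1.423] [534. 185. 161.] z [ 0.822  0.196 -0.535] w1 [289. 127. 321.] jaw [-0.338  0.924 -0.181]
[-0.002  0.16  -0.747 -2.436 -0.446  1.394] [511. 204. 171.] z [ 0.815  0.278 -0.508] w1 [268. 121. 322.] jaw [-0.453  0.853 -0.259]
[ 0.029  0.121 -0.732 -2.281 -0.454  1.365] [488. 217. 178.] z [ 0.796  0.355 -0.489] w1 [251. 111. 324.] jaw [-0.55   0.762 -0.342]
[ 0.059  0.082 -0.718 -2.126 -0.462  1.336] [466. 225. 184.] z [ 0.768  0.425 -0.479] w1 [237.  98. 326.] jaw [-0.626  0.654 -0.425]
[ 0.089  0.043 -0.703 -1.971 -0.47   1.307] [446. 227. 189.] z [ 0.734  0.484 -0.476] w1 [228.  83. 330.] jaw [-0.679  0.532 -0.506]
[ 0.119  0.004 -0.689
[... 3918 characters left out ...]
 [386.  36. 390.] jaw [-0.44  -0.749 -0.495]
[ 0.464  0.207 -0.459 -0.492 -0.691  1.06 ] [450. 168. 120.] z [ 0.097  0.385 -0.918] w1 [422.  53. 394.] jaw [-0.366 -0.844 -0.393]
[ 0.498  0.261 -0.429 -0.342 -0.732  1.02 ] [469. 160. 111.] z [ 0.044  0.279 -0.959] w1 [456.  77. 396.] jaw [-0.28  -0.918 -0.28 ]
[ 0.533  0.316 -0.4   -0.192 -0.772  0.98 ] [491. 154. 104.] z [ 0.011  0.161 -0.987] w1 [488. 106. 398.] jaw [-0.188 -0.969 -0.16 ]
[ 0.568  0.37  -0.37  -0.042 -0.813  0.94 ] [517. 151. 101.] z [-0.001  0.036 -0.999] w1 [517. 140. 398.] jaw [-0.092 -0.995 -0.036]
[ 0.578  0.385 -0.361  0.    -0.824  0.929] [524. 151. 100.] z [ 0.  0. -1.] w1 [524. 151. 398.] jaw [-0.065 -0.998 -0.   ]
```

Run:
```python
from emit import *
s=arm.read_state(); p=w2j(s['position'])
jb,_=ik(j2w(p+58*NV),Ro.from_quat(s['ee_rot']),s['joints'])
ja,c=ik(j2w([-20,126,100]),toolR(0),[.56,.4,-.4,0,-.7,.95])
rows=discretize([jb,np.array([.2,-.1,-.65,-1.4,-.5,1.2]),ja],.2); np.save('BA.npy',np.array([jb]+rows))
emit(rows[:-1],jb)
```

```text
call 0
   [-1.5, 3.0, 1.5, -3.0, -3.0, 8.0]
   [-3.5, 6.0, 3.0, -6.0, -6.0, 16.0]
   [-5.5, 8.0, 4.0, -9.0, -9.0, 24.0]
   [-7.5, 10.0, 5.0, -13.0, -11.0, 32.0]
   [-10.0, 11.5, 5.5, -17.0, -14.0, 40.0]
call 1
   [-2.0, 0.5, 1.0, -4.0, -3.0, 8.0]
   [-4.0, 1.0, 1.5, -9.0, -6.0, 15.0]
   [-6.0, 0.5, 1.5, -14.0, -9.0, 23.0]
   [-7.5, -0.0, 2.5, -19.0, -12.0, 30.0]
   [-8.5, -1.5, 3.0, -25.0, -15.0, 36.0]
call 2
   [-0.0, -1.0, -0.5, -6.0, -1.0, 7.0]
   [-0.0, -1.0, -2.5, -11.0, 0.0, 15.0]
   [0.5, -1.5, -4.0, -17.0, 1.0, 22.0]
   [1.0, -2.5, -6.0, -22.0, 3.0, 30.0]
   [2.0, -3.0, -7.5, -28.0, 4.0, 37.0]
call 3
   [1.0, -1.0, -1.0, -7.0, 1.0, 7.0]
   [3.0, -2.0, -2.0, -13.0, 2.0, 14.0]
   [5.0, -2.5, -2.5, -20.0, 2.0, 20.0]
   [7.5, -2.5, -3.0, -27.0, 2.0, 27.0]
   [10.0, -2.5, -3.0, -34.0, 2.0, 33.0]
end [521.79926347 148.97282994 101.07328996] [ 0.99941449 -0.03408962 -0.00242441 -0.00164057]
```

Call:
{"fn": "play_rows", "kwargs": {"motion": [0, -1, 0.1, 1.1, 0, 0, 0, 0, -3, 0.2, 3.3, 0, 0, 0, 0, -3.9, 0.2, 4.3, 0, 0, 0]}}

```text
clock: 11.52
position: [586.9, 103.5, 123.3]
ee_rot: [0.027, 0.905, -0.012, 0.424]
contact_force: [0.3, -0.4, 0.3]
gripper_width: 0.1
```

Call:
{"fn": "play_rows", "kwargs": {"motion": [0, -1.5, 3, 1.5, -3, -3, 8, 0, -3.5, 6, 3, -6, -6, 16, 0, -5.5, 8, 4, -9, -9, 24, 0, -7.5, 10, 5, -13, -11, 32, 0, -10, 11.5, 5.5, -17, -14, 40]}}

```text
clock: 12.15
position: [487.5, 219.2, 178.3]
ee_rot: [-0.345, 0.79, 0.004, 0.507]
contact_force: [0.9, 0.5, 0.5]
gripper_width: 0.1
```

Call:
{"fn": "play_rows", "kwargs": {"motion": [0, -2, 0.5, 1, -4, -3, 8, 0, -4, 1, 1.5, -9, -6, 15, 0, -6, 0.5, 1.5, -14, -9, 23, 0, -7.5, 0, 2.5, -19, -12, 30, 0, -8.5, -1.5, 3, -25, -15, 36]}}

```text
clock: 12.78
position: [402.0, 203.4, 207.6]
ee_rot: [0.666, -0.558, 0.054, -0.492]
contact_force: [-0.2, -0.4, 0.1]
gripper_width: 0.1
```

```bash
python3 rec.py
python3 - <<'E'
from emit import *
print(np.load('BA.npy')[10])
s=arm.read_state(); j0=s['joints']
ja,c=ik(j2w([-20,126,100]),toolR(0),[.56,.4,-.4,0,-.7,.95])
rows=discretize([j0,ja],.2); emit(rows,j0,s['position'],Ro.from_quat(s['ee_rot']))
E
```

```text
12.775 [ 0.176 -0.084 -0.663 -1.495 -0.5    1.225] [402.  203.4 207.6] [ 0.6662 -0.5579  0.0539 -0.4919] [-0.2 -0.4  0.1] 0.1
[ 0.18253552 -0.07746916 -0.65839249 -1.48970398 -0.4953137   1.21682306]
call 0
   [-0.0, -0.0, -2.0, -5.0, 1.0, 8.0]
   [-0.0, -0.5, -4.0, -11.0, 2.0, 15.0]
   [0.0, -1.5, -5.5, -16.0, 3.0, 23.0]
   [0.5, -2.0, -7.0, -22.0, 5.0, 30.0]
   [1.5, -3.0, -8.5, -28.0, 6.0, 37.0]
call 1
   [1.5, -1.0, -1.0, -6.0, 0.0, 7.0]
   [3.5, -1.5, -1.5, -13.0, 1.0, 14.0]
   [5.5, -2.5, -2.0, -19.0, 1.0, 21.0]
   [8.0, -2.5, -2.5, -26.0, 1.0, 27.0]
   [10.5, -2.0, -2.5, -33.0, 0.0, 34.0]
end [521.99794189 153.42705302  97.59309073] [ 0.99957549 -0.02900422  0.00115253 -0.0025018 ]
```

Call:
{"fn": "play_rows", "kwargs": {"motion": [0, 0, 0, -2, -5, 1, 8, 0, 0, -0.5, -4, -11, 2, 15, 0, 0, -1.5, -5.5, -16, 3, 23, 0, 0.5, -2, -7, -22, 5, 30, 0, 1.5, -3, -8.5, -28, 6, 37]}}

```text
clock: 13.4
position: [417.7, 173.6, 121.8]
ee_rot: [0.906, -0.316, -0.006, -0.28]
contact_force: [-0.5, -0.0, -0.3]
gripper_width: 0.1
```

Call:
{"fn": "play_rows", "kwargs": {"motion": [0, 1.5, -1, -1, -6, 0, 7, 0, 3.5, -1.5, -1.5, -13, 1, 14, 0, 5.5, -2.5, -2, -19, 1, 21, 0, 8, -2.5, -2.5, -26, 1, 27, 0, 10.5, -2, -2.5, -33, 0, 34]}}

```text
clock: 14.02
position: [523.3, 153.6, 96.6]
ee_rot: [1.0, -0.031, 0.002, -0.001]
contact_force: [0.6, -0.6, 0.2]
gripper_width: -0.6
```

```bash
python3 rec.py
python3 - <<'E'
from tgt import *
s=arm.read_state(); print(w2j(s['position']))
p,d=shot('top','t7')
cv2.imwrite('pics/t7c.png',cv2.resize(cv2.cvtColor(p,cv2.COLOR_RGB2BGR)[90:230,180:320],None,fx=4,fy=4,interpolation=cv2.INTER_CUBIC))
p,d=shot('wrist','w7')
rel([[-20,122,60],[-20,122,25],[-20,112,25],[-20,66,25]],[toolR(0)]*4)
E
```

```text
14.025 [ 0.584  0.387 -0.371  0.002 -0.809  0.924] [523.3 153.6  96.6] [ 9.995e-01 -3.060e-02  2.400e-03 -7.000e-04] [ 0.6 -0.6  0.2] -0.6
[-21.363 128.504  96.593]
[ 0.02 -0.88 -3.61] [-0.2  0.3 -0.3] [ 0.571  0.438 -0.404 -0.    -0.729  0.935] True
[ 0.02 -0.88 -7.11] [-0.2  0.3 -0.3] [ 0.571  0.49  -0.433 -0.    -0.648  0.935] True
[-0.05 -1.88 -7.11] [-0.2  0.3 -0.3] [ 0.556  0.486 -0.441 -0.    -0.644  0.95 ] True
[-0.34 -6.47 -7.11] [-0.2  0.3 -0.3] [ 0.48   0.471 -0.473 -0.    -0.628  1.026] True
```

View pics/t7c.png

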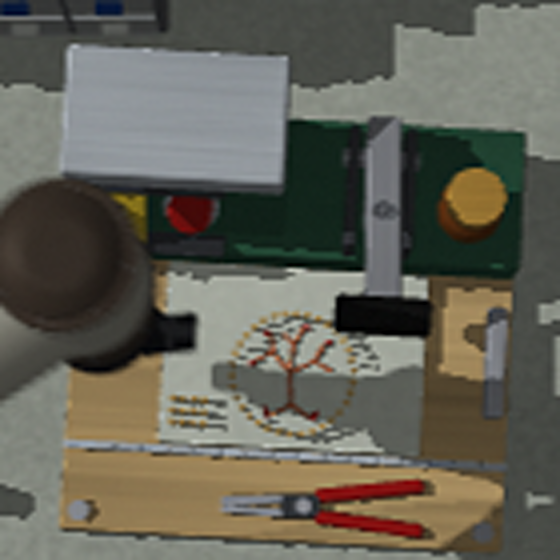

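View pics/w7.png

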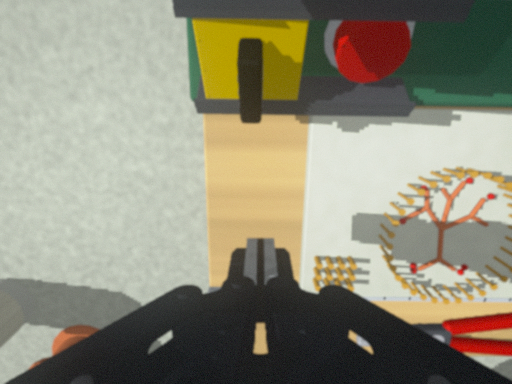

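Run:
```python
from h import *
im=cv2.imread('pics/w7.png').astype(int); d=np.load('pics/w7.npy'); c=w2j(cloud('wrist',d))
for v in (140,180,220): 
    row=im[v,:,0]; e=[u for u in range(280,330) if row[u+1]-row[u-1]>25]; 
    print(v,e,[np.round(c[v,u],1) for u in range(296,316,4)])
d=np.load('pics/t7.npy'); c=w2j(cloud('top',d))
for v in (174,180,188): print(v,[(u,*np.round(c[v,u],0)) for u in range(284,312,2)])
a=cv2.imread('pics/t7.png'); g=cv2.GaussianBlur(a,(0,0),.6)
s,p=prof('top',g,38,ORG,TH,'y',-185,-130,-45,-5); gr=np.gradient(p.mean(1)); 
print([(round(x,1),round(y,1)) for x,y in zip(s[::3],p.mean(1)[::3])])
```

```text
140 [306, 307, 308, 309] [array([ 26.9, 105. ,  17.9]), array([ 26.8, 102.1,  17. ]), array([27.2, 99.6, 19.4]), array([27.3, 97. , 20.3]), array([28.9, 96.2, 32.4])]
180 [304, 305, 306] [array([ -2.1, 103.9,  17.8]), array([ -1.7, 101.1,  19.1]), array([-1.9, 98.1, 18.3]), array([ 1.4, 97.2, 30.9]), array([ 1.8, 94.7, 32.4])]
220 [301, 302, 303, 304] [array([-33.2, 102.7,  18.3]), array([-33.3,  99.6,  18. ]), array([-31.2,  97.4,  23.2]), array([-27.7,  95.9,  32. ]), array([-27.5,  93.1,  32.3])]
174 [(284, np.float64(4.0), np.float64(-97.0), np.float64(32.0)), (286, np.float64(4.0), np.float64(-103.0), np.float64(35.0)), (288, np.float64(7.0), np.float64(-110.0), np.float64(20.0)), (290, np.float64(7.0), np.float64(-116.0), np.float64(20.0)), (292, np.float64(7.0), np.float64(-122.0), np.float64(20.0)), (294, np.float64(8.0), np.float64(-128.0), np.float64(22.0)), (296, np.float64(8.0), np.float64(-135.0), np.float64(20.0)), (298, np.float64(8.0), np.float64(-141.0), np.float64(22.0)), (300, np.float64(9.0), np.float64(-147.0), np.float64(17.0)), (302, np.float64(7.0), np.float64
[... 2853 characters left out ...]
, np.float64(98.7)), (np.float64(-155.0), np.float64(99.3)), (np.float64(-153.5), np.float64(99.7)), (np.float64(-152.0), np.float64(98.3)), (np.float64(-150.5), np.float64(94.6)), (np.float64(-149.0), np.float64(92.4)), (np.float64(-147.5), np.float64(93.0)), (np.float64(-146.0), np.float64(94.1)), (np.float64(-144.5), np.float64(95.4)), (np.float64(-143.0), np.float64(96.5)), (np.float64(-141.5), np.float64(96.7)), (np.float64(-140.0), np.float64(96.7)), (np.float64(-138.5), np.float64(96.6)), (np.float64(-137.0), np.float64(96.4)), (np.float64(-135.5), np.float64(95.7)), (np.float64(-134.0), np.float64(94.8)), (np.float64(-132.5), np.float64(94.3)), (np.float64(-131.0), np.float64(93.8))]
```

Call:
{"fn": "play_rows", "kwargs": {"motion": [0, 0, -0.9, -3.5, 0, 0, 0, 0, 0, -0.9, -6, 0, 0, 0, 0, 0, -0.9, -7, 0, 0, 0, 0, 0, -1.5, -7, 0, 0, 0, 0, 0, -2.1, -7, 0, 0, 0]}}

```text
clock: 14.75
position: [523.1, 132.9, 27.5]
ee_rot: [0.999, -0.032, 0.003, -0.003]
contact_force: [-0.1, 3.7, -1.0]
gripper_width: 0.1
```

Call:
{"fn": "play_rows", "kwargs": {"motion": [0, 0, -0.8, 0, 0, 0, 0, 0, -0.1, -1.6, 0, 0, 0, 0, 0, -0.1, -2.4, 0, 0, 0, 0, 0, -0.2, -3.2, 0, 0, 0, 0, 0, -0.2, -3.8, 0, 0, 0, 0]}}

```text
clock: 15.38
position: [521.9, 95.3, 27.7]
ee_rot: [0.999, -0.032, 0.004, -0.003]
contact_force: [0.7, 5.7, 5.6]
gripper_width: 0.2
```

```bash
python3 rec.py
python3 - <<'E'
from tgt import *
s=arm.read_state(); print(w2j(s['position']))
p,d=shot('top','t8')
a=cv2.cvtColor(p,cv2.COLOR_RGB2BGR); cv2.imwrite('pics/t8c.png',cv2.resize(a[90:230,180:320],None,fx=4,fy=4,interpolation=cv2.INTER_CUBIC))
E
```

```text
15.375 [ 0.485  0.465 -0.472 -0.003 -0.623  1.025] [521.9  95.3  27.7] [ 0.9995 -0.0316  0.0041 -0.0035] [0.7 5.7 5.6] 0.2
[-19.009  70.189  27.688]
```

View pics/t8c.png

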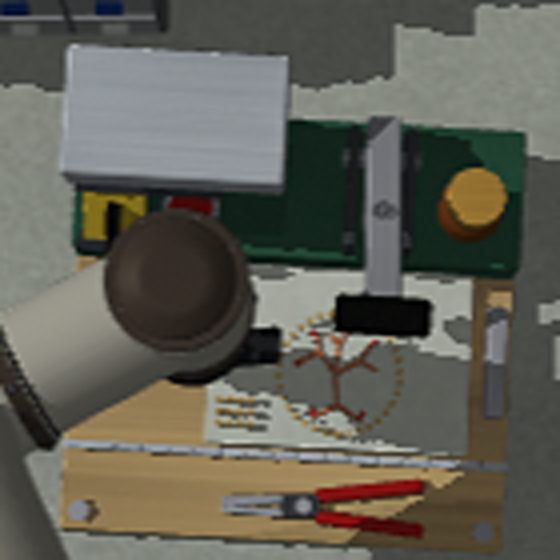

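```bash
cat > gap.py <<'E'
import sys
from h import *
fn=sys.argv[1]
a=cv2.imread(f'pics/{fn}.png'); g=cv2.GaussianBlur(a,(0,0),.6)
for z,lo,hi,x0,x1 in ((34,-165,-95,-70,-50),(34,-165,-95,-40,-10),(34,-165,-95,5,15)):
    s,p=prof('top',g,z,ORG,TH,'y',lo,hi,x0,x1); gr=np.abs(np.gradient(p,axis=0)).sum(1)
    print((x0,x1),[(float(s[i]),round(float(gr[i]),1)) for i in range(1,len(s)-1) if gr[i]>gr[i-1] and gr[i]>=gr[i+1] and gr[i]>3])
E
python3 gap.py t8
```

```text
(-70, -50) [(-138.5, 7.9), (-137.0, 7.9), (-134.5, 3.8)]
(-40, -10) [(-164.0, 3.2), (-152.0, 4.7), (-149.0, 4.1), (-147.5, 3.7), (-136.5, 6.0)]
(5, 15) [(-161.5, 8.3), (-150.5, 16.4), (-146.5, 11.2), (-138.5, 6.8), (-137.5, 6.8), (-135.0, 3.2), (-123.0, 5.6), (-119.5, 9.5), (-118.5, 9.5), (-117.0, 12.9), (-115.5, 13.4), (-113.0, 5.6), (-110.0, 5.8), (-105.5, 28.7), (-104.5, 29.1), (-103.5, 29.2)]
```

Call:
{"fn": "play_rows", "kwargs": {"motion": [0, 0, -0.5, 0, 0, 0, 0, 0, -0.1, -0.9, 0, 0, 0, 0, 0, -0.1, -1.1, 0, 0, 0, 0, 0, -0.1, -1.2, 0, 0, 0, 0]}}

```text
clock: 15.92
position: [521.0, 83.6, 27.6]
ee_rot: [0.999, -0.032, 0.004, -0.003]
contact_force: [-0.6, 6.4, 5.6]
gripper_width: 0.0
```

```bash
python3 rec.py
python3 - <<'E'
from tgt import *
s=arm.read_state(); print(w2j(s['position']))
p,d=shot('top','t9')
E
python3 gap.py t9
```

```text
15.925 [ 0.466  0.462 -0.478 -0.004 -0.62   1.045] [521.   83.6  27.6] [ 0.9995 -0.0315  0.0042 -0.0035] [-0.6  6.4  5.6] 0.0
[-19.148  58.532  27.633]
(-70, -50) [(-150.5, 8.6), (-149.5, 8.5), (-146.5, 3.4)]
(-40, -10) [(-149.0, 6.1), (-100.0, 3.2), (-98.5, 3.2)]
(5, 15) [(-161.5, 8.3), (-147.5, 11.4), (-146.5, 11.6), (-144.0, 8.8), (-123.0, 5.6), (-122.0, 5.6), (-119.5, 9.4), (-118.5, 9.3), (-117.0, 12.7), (-115.5, 13.0), (-113.0, 5.8), (-105.5, 29.5), (-104.0, 30.2)]
```

Call:
{"fn": "play_rows", "kwargs": {"motion": [0, 0, -0.1, 0, 0, 0, 0, 0, 0, -0.2, 0, 0, 0, 0]}}

```text
clock: 16.23
position: [521.3, 83.2, 27.7]
ee_rot: [0.999, -0.032, 0.005, -0.005]
contact_force: [-1.1, 15.1, 4.5]
gripper_width: -0.1
```

Call:
{"fn": "play_rows", "kwargs": {"motion": [0, 0, -0.1, 0, 0, 0, 0]}}

```text
clock: 16.35
position: [521.7, 83.0, 27.7]
ee_rot: [0.999, -0.032, 0.005, -0.005]
contact_force: [-1.8, 19.0, 4.9]
gripper_width: -0.1
```

Run:
```python
from tgt import *
d=np.load('pics/t9.npy'); c=w2j(cloud('top',d)); 
m=(np.abs(c[...,1]+60)<30)&(c[...,2]>200)&(np.abs(c[...,0])<50); q=c[m]; print(len(q),q.min(0),q.max(0),np.median(q,0)); 
k=q[q[:,2]>np.percentile(q[:,2],80)]; print(k.mean(0))
tip=lambda a:np.array([130-192.7*np.cos(.1669+a),-60,85+192.7*np.sin(.1669+a)+13])
for a in (.6,.5,.4,.3,.2,.1,0,-.03): print(a,tip(a))
s=arm.read_state(); print(w2j(s['position']))
rel([w2j(s['position'])+[0,12,0],[-15,50,260],tip(.6)+[0,0,20],tip(.6)]+[tip(a) for a in (.5,.4,.3,.2,.1,.03,0,-.03)],[toolR(0)]*12)
```

```text
295 [-23.502 -89.841 200.183] [ 31.781 -30.086 236.163] [ -7.811 -60.571 228.762]
[-11.209 -61.185 233.527]
0.6 [ -8.757 -60.    231.716]
0.5 [-21.413 -60.    217.195]
0.4 [-32.556 -60.    201.484]
0.3 [-42.075 -60.    184.738]
0.2 [-49.875 -60.    167.126]
0.1 [-55.877 -60.    148.823]
0 [-60.022 -60.    130.013]
-0.03 [-60.897 -60.    124.298]
[-18.37   57.923  27.67 ]
[0.08 1.2  0.  ] [-0.6  0.6 -0.1] [ 0.485  0.469 -0.464  0.    -0.637  1.021] True
[ 0.29 -0.81 23.23] [-0.6  0.6 -0.1] [ 0.448  0.202 -0.177 -0.    -1.191  1.058] True
[  0.2  -11.83  22.4 ] [-0.6  0.6 -0.1] [ 0.242  0.199 -0.203  0.    -1.169  1.264] True
[  0.2  -11.83  20.4 ] [-0.6  0.6 -0.1] [ 0.242  0.214 -0.235 -0.    -1.122  1.264] True
[ -1.06 -11.75  18.95] [-0.6  0.6 -0.1] [ 0.25   0.204 -0.286 -0.    -1.08   1.256] True
[ -2.18 -11.68  17.38] [-0.6  0.6 -0.1] [ 0.257  0.2   -0.335 -0.    -1.036  1.249] True
[ -3.13 -11.61  15.71] [-0.6  0.6 -0.1] [ 0.264  0.2   -0.381 -0.    -0.989  1.243] True
[ -3.9  -11.56  13.95] [-0.6  0.6 -0.1] [ 0.269  0.207 -0.424 -0.    -0.94   1.237] True
[ -4.5  -11.53  12.12] [-0.6  0.6 -0.1] [ 0.273  0.219 -0.462 -0.    -0.89   1.233] True
[ -4.81 -11.51  10.8 ] [-0.6  0.6 -0.1] [ 0.276  0.23  -0.487 -0.    -0.854  1.23 ] True
[ -4.92 -11.5   10.23] [-0.6  0.6 -0.1] [ 0.277  0.236 -0.496 -0.    -0.838  1.23 ] True
[ -5.   -11.49   9.66] [-0.6  0.6 -0.1] [ 0.277  0.243 -0.505 -0.    -0.823  1.229] True
```

Call:
{"fn": "play_rows", "kwargs": {"motion": [0, 0, 1.2, 0, 0, 0, 0, 0, 0.1, 1.2, 6, 0, 0, 0, 0, 0.1, 1.2, 12, 0, 0, 0, 0, 0.2, 0.5, 18, 0, 0, 0, 0, 0.2, 0, 23.2, -0.6, 0.6, 0]}}

```text
clock: 16.98
position: [519.8, 78.1, 260.1]
ee_rot: [0.999, -0.032, -0.004, 0.004]
contact_force: [1.4, 0.5, 0.0]
gripper_width: -0.1
```

```bash
python3 rec.py
python3 - <<'E'
from tgt import *
s=arm.read_state(); print(w2j(s['position']))
p,d=shot('top','t10')
a=cv2.cvtColor(p,cv2.COLOR_RGB2BGR); cv2.imwrite('pics/t10c.png',cv2.resize(a[90:230,180:320],None,fx=4,fy=4,interpolation=cv2.INTER_CUBIC))
tip=lambda a:np.array([130-192.7*np.cos(.1669+a),-60,85+192.7*np.sin(.1669+a)+13])
rel([tip(.6)+[0,0,20],tip(.6)]+[tip(a) for a in (.5,.4,.3,.2,.1,.03,0,-.03)],[toolR(0)]*12)
E
python3 gap.py t10
```

```text
16.975 [ 0.46   0.2   -0.182  0.003 -1.2    1.045] [519.8  78.1 260.1] [ 0.9995 -0.0324 -0.0041  0.0038] [1.4 0.5 0. ] -0.1
[-19.95   52.906 260.113]
[ -0.01 -11.37  -1.61] [ 0.3  0.3 -0.1] [ 0.242  0.199 -0.203  0.    -1.169  1.264] True
[ -0.01 -11.37  -3.61] [ 0.3  0.3 -0.1] [ 0.242  0.214 -0.235 -0.    -1.122  1.264] True
[ -1.27 -11.29  -5.06] [ 0.3  0.3 -0.1] [ 0.25   0.204 -0.286 -0.    -1.08   1.256] True
[ -2.38 -11.22  -6.63] [ 0.3  0.3 -0.1] [ 0.257  0.2   -0.335 -0.    -1.036  1.249] True
[ -3.33 -11.16  -8.3 ] [ 0.3  0.3 -0.1] [ 0.264  0.2   -0.381 -0.    -0.989  1.243] True
[ -4.11 -11.11 -10.07] [ 0.3  0.3 -0.1] [ 0.269  0.207 -0.424 -0.    -0.94   1.237] True
[ -4.71 -11.07 -11.9 ] [ 0.3  0.3 -0.1] [ 0.273  0.219 -0.462 -0.    -0.89   1.233] True
[ -5.02 -11.05 -13.21] [ 0.3  0.3 -0.1] [ 0.276  0.23  -0.487 -0.    -0.854  1.23 ] True
[ -5.12 -11.04 -13.78] [ 0.3  0.3 -0.1] [ 0.277  0.236 -0.496 -0.    -0.838  1.23 ] True
[ -5.21 -11.03 -14.35] [ 0.3  0.3 -0.1] [ 0.277  0.243 -0.505 -0.    -0.823  1.229] True
(-70, -50) [(-162.5, 5.1), (-161.5, 5.1), (-160.0, 5.9), (-159.0, 6.1), (-150.5, 29.0), (-146.5, 9.9), (-116.5, 3.3), (-105.5, 4.1), (-104.0, 3.5)]
(-40, -10) [(-164.0, 18.1), (-149.0, 9.8), (-148.0, 9.8), (-145.0, 6.1), (-121.5, 7.8), (-118.0, 7.4), (-115.5, 3.3), (-105.5, 6.0), (-99.0, 4.5)]
(5, 15) [(-161.5, 8.2), (-153.5, 3.7), (-151.0, 4.6), (-150.0, 4.5), (-147.0, 13.2), (-144.0, 11.6), (-123.0, 5.2), (-118.5, 9.2), (-117.0, 12.4), (-116.0, 12.6), (-113.0, 5.8), (-105.5, 28.5), (-104.0, 29.0), (-103.0, 28.8), (-101.0, 7.7)]
```

View pics/t10c.png

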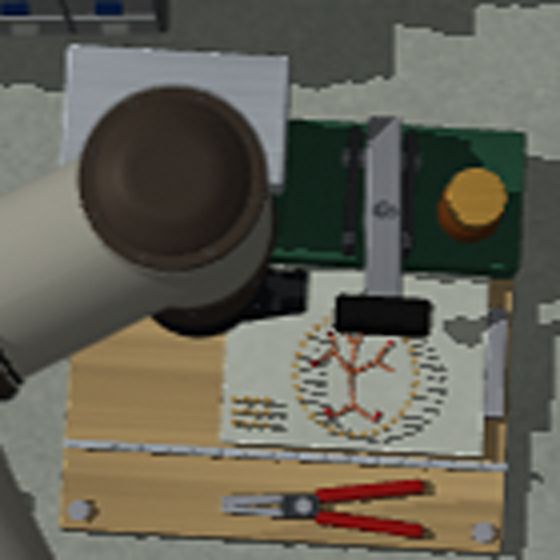

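Call:
{"fn": "play_rows", "kwargs": {"motion": [0, 0, -6, -0.5, 0, 0, 0, 0, 0, -11.4, -1.6, 0, 0, 0, 0, 0, -11.4, -2.6, 0, 0, 0, 0, 0, -11.4, -3.4, 0, 0, 0]}}

```text
clock: 17.52
position: [517.2, -37.0, 224.5]
ee_rot: [0.999, -0.033, -0.008, 0.005]
contact_force: [-7.5, -3.1, 11.7]
gripper_width: 0.2
```

Call:
{"fn": "play_rows", "kwargs": {"motion": [0, -0.6, 0, -0.9, 0, 0, 0, 0, -1.3, 0.1, -1.7, 0, 0, 0, 0, -1.9, 0.1, -2.5, 0, 0, 0, 0, -2.4, 0.2, -3.3, 0, 0, 0, 0, -2.9, 0.2, -4.1, 0, 0, 0]}}

```text
clock: 18.15
position: [489.9, -33.3, 183.1]
ee_rot: [0.999, -0.032, -0.005, 0.004]
contact_force: [-3.3, -2.4, 6.3]
gripper_width: -0.1
```

```bash
python3 rec.py
python3 - <<'E'
from tgt import *
s=arm.read_state(); print(w2j(s['position']))
p,d=shot('wrist','w11'); p,d=shot('scene','s11')
a=cv2.cvtColor(p,cv2.COLOR_RGB2BGR); cv2.imwrite('pics/s11c.png',cv2.resize(a[120:320,160:380],None,fx=3.5,fy=3,interpolation=cv2.INTER_CUBIC))
tip=lambda a:np.array([130-192.7*np.cos(.1669+a),-60,85+192.7*np.sin(.1669+a)+13])
rel([tip(a) for a in (.35,.3,.2,.1,.03,0,-.03)],[toolR(0)]*12)
E
```

```text
18.15 [ 0.267  0.207 -0.38   0.006 -0.997  1.237] [489.9 -33.3 183.1] [ 0.9995 -0.0316 -0.0054  0.0045] [-3.3 -2.4  6.3] -0.1
[-42.563 -60.18  183.136]
[ 0.54 -0.03  1.08] [ 0.5 -0.7 -0.1] [ 0.26   0.199 -0.359  0.    -1.013  1.246] True
[0.08 0.   0.23] [ 0.5 -0.7 -0.1] [ 0.264  0.2   -0.381 -0.    -0.989  1.243] True
[-0.7   0.05 -1.53] [ 0.5 -0.7 -0.1] [ 0.269  0.207 -0.424 -0.    -0.94   1.237] True
[-1.3   0.09 -3.36] [ 0.5 -0.7 -0.1] [ 0.273  0.219 -0.462 -0.    -0.89   1.233] True
[-1.61  0.11 -4.67] [ 0.5 -0.7 -0.1] [ 0.276  0.23  -0.487 -0.    -0.854  1.23 ] True
[-1.71  0.12 -5.24] [ 0.5 -0.7 -0.1] [ 0.277  0.236 -0.496 -0.    -0.838  1.23 ] True
[-1.8   0.12 -5.81] [ 0.5 -0.7 -0.1] [ 0.277  0.243 -0.505 -0.    -0.823  1.229] True
```

View pics/w11.png

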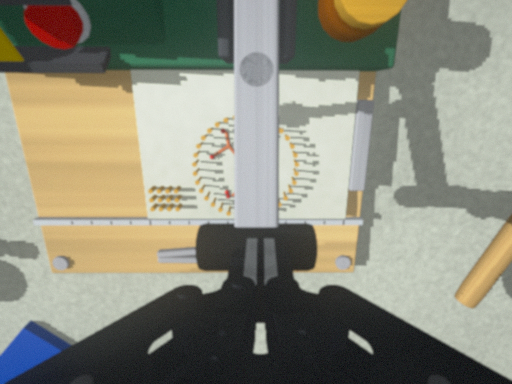

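View pics/s11c.png

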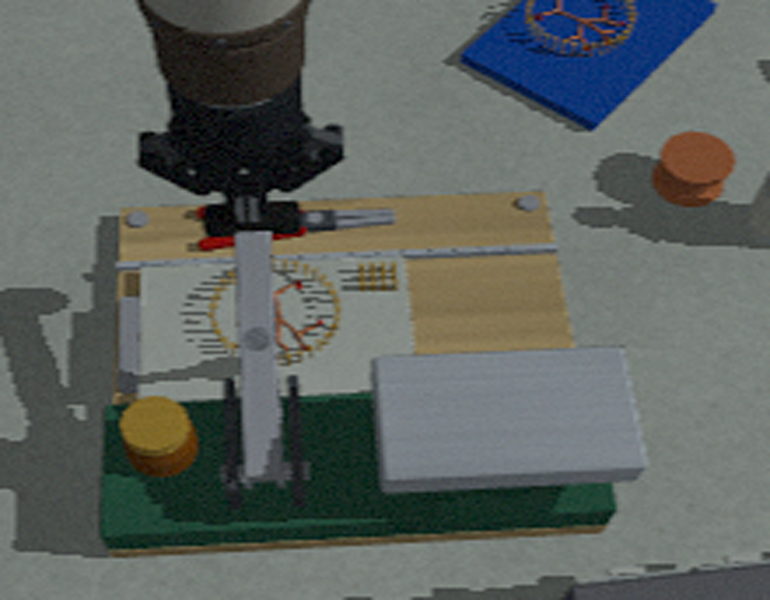

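Fingers sit on the T-grip (wrist ~ (260,250)), arm half closed. Continue down the arc.

Call:
{"fn": "play_rows", "kwargs": {"motion": [0, -0.4, 0, -0.8, 0, 0, 0, 0, -0.8, 0, -1.7, 0, 0, 0, 0, -1.1, 0.1, -2.6, 0, 0, 0, 0, -1.3, 0.1, -3.4, 0, 0, 0, 0, -1.5, 0.1, -4.1, 0, 0, 0]}}

```text
clock: 18.88
position: [475.5, -31.7, 143.1]
ee_rot: [0.999, -0.032, -0.005, 0.004]
contact_force: [-4.6, -1.0, 5.9]
gripper_width: -0.4
```

Call:
{"fn": "play_rows", "kwargs": {"motion": [0, -0.1, 0, -0.5, 0, 0, 0, 0, -0.2, 0, -1, 0, 0, 0, 0, -0.2, 0, -1.4, 0, 0, 0]}}

```text
clock: 19.25
position: [472.1, -31.5, 128.4]
ee_rot: [0.999, -0.032, -0.007, 0.004]
contact_force: [-10.7, 2.8, 14.7]
gripper_width: -0.2
```

```bash
python3 rec.py
python3 - <<'E'
from tgt import *
s=arm.read_state(); print(w2j(s['position']))
E
```

```text
19.25 [ 0.28   0.244 -0.492  0.004 -0.85   1.224] [472.1 -31.5 128.4] [ 0.9995 -0.032  -0.0068  0.0038] [-10.7   2.8  14.7] -0.2
[-60.475 -59.565 128.36 ]
```

Call:
{"fn": "play_rows", "kwargs": {"motion": [0, 0, 0, -0.3, 0, 0, 0, 0, 0, 0, -0.5, 0, 0, 0, 0, 0, 0, -0.5, 0, 0, 0]}}

```text
clock: 19.62
position: [471.2, -31.5, 123.8]
ee_rot: [0.999, -0.032, -0.008, 0.004]
contact_force: [-12.0, 3.8, 16.8]
gripper_width: 0.1
```

Call:
{"fn": "play_rows", "kwargs": {"motion": [0, 0, 0, 0.6, 0, 0, 0, 0, 0, 0, 1.2, 0, 0, 0]}}

```text
clock: 19.88
position: [474.8, -31.1, 135.3]
ee_rot: [0.999, -0.032, -0.003, 0.003]
contact_force: [-0.1, -0.4, 0.6]
gripper_width: 0.1
```

```bash
python3 rec.py
python3 - <<'E'
from tgt import *
s=arm.read_state(); print(w2j(s['position']))
shot('wrist','w12')
E
```

```text
19.875 [ 0.28   0.236 -0.482  0.005 -0.861  1.224] [474.8 -31.1 135.3] [ 0.9995 -0.0317 -0.0034  0.0031] [-0.1 -0.4  0.6] 0.1
[-57.819 -58.954 135.325]
```

View pics/w12.png

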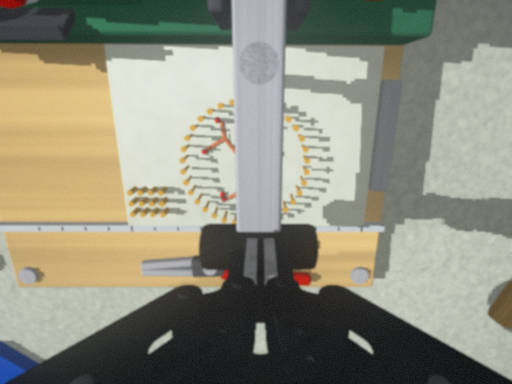

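Run:
```python
from emit import *; from tgt import con,RBy
np.set_printoptions(precision=2,suppress=True,linewidth=150)
s=arm.read_state(); j0=s['joints']
for yaw in (3,5,7,9):
    j=np.array([-.02,.36,-.75,-3,-.43,1.5]); o=[]
    for y,h in ((139,80),(139,24),(110,24),(82,24),(80,60)):
        j,c=ik(j2w(con(111.5,y,h)),RBy(yaw),j); o.append((bool(c<1e-8),np.round(j,2)))
    print(yaw,o)
ja,c=ik(j2w([-70,60,250]),toolR(0),[.5,.2,-.3,0,-1,1]); print(ja,c)
jb,c=ik(j2w(con(111.5,138,80)),RBy(7),[-.02,.36,-.75,-3,-.43,1.5]); print(jb,c)
rows=discretize([j0,ja,np.array([.2,-.1,-.65,-1.4,-.5,1.2]),jb],.2); print(len(rows)); show(rows,0)
```

```text
3 [(False, array([ 0.01,  0.28, -0.83, -3.16, -0.42,  1.58])), (False, array([ 0.  ,  0.42, -0.78, -3.16, -0.51,  1.58])), (True, array([-0.07,  0.41, -0.77, -3.04, -0.48,  1.52])), (True, array([-0.14,  0.4 , -0.74, -2.92, -0.45,  1.45])), (True, array([-0.14,  0.3 , -0.75, -2.86, -0.37,  1.39]))]
5 [(True, array([-0.01,  0.28, -0.8 , -3.07, -0.39,  1.53])), (True, array([-0.02,  0.42, -0.76, -3.08, -0.48,  1.54])), (True, array([-0.09,  0.4 , -0.74, -2.95, -0.45,  1.47])), (True, array([-0.15,  0.39, -0.71, -2.81, -0.41,  1.38])), (True, array([-0.14,  0.3 , -0.7 , -2.73, -0.32,  1.28]))]
7 [(True, array([-0.03,  0.28, -0.76, -2.95, -0.34,  1.44])), (True, array([-0.03,  0.41, -0.73, -2.98, -0.45,  1.48])), (True, array([-0.1 ,  0.4 , -0.7 , -2.84, -0.41,  1.4 ])), (True, array([-0.15,  0.39, -0.66, -2.7 , -0.37,  1.29])), (True, array([-0.13,  0.29, -0.65, -2.57, -0.27,  1.14]))]
9 [(True, array([-0.03,  0.27, -0.71, -2.8 , -0.29,  1.33])), (True, array([-0.04,  0.41, -0.69, -2.88, -0.41,  1.42])), (True, array([-0.1 ,  0.39, -0.66, -2.73, -0.37,  1.31])), (True, array([-0.14,  0.
[... 2279 characters left out ...]
23 -0.41  1.33] [481. 230. 183.] z [ 0.78  0.38 -0.49] w1 [248. 117. 330.] jaw [-0.58  0.72 -0.37]
[ 0.05  0.14 -0.72 -2.38 -0.4   1.35] [502. 223. 176.] z [ 0.8   0.31 -0.51] w1 [264. 130. 329.] jaw [-0.5   0.82 -0.28]
[ 0.03  0.18 -0.73 -2.53 -0.38  1.38] [523. 211. 167.] z [ 0.81  0.24 -0.54] w1 [283. 140. 328.] jaw [-0.4  0.9 -0.2]
[ 0.01  0.21 -0.74 -2.69 -0.37  1.4 ] [544. 195. 157.] z [ 0.8   0.16 -0.58] w1 [305. 146. 328.] jaw [-0.28  0.95 -0.12]
[-0.01  0.25 -0.75 -2.84 -0.35  1.42] [563. 175. 144.] z [ 0.78  0.09 -0.61] w1 [330. 148. 327.] jaw [-0.15  0.99 -0.04]
[-0.03  0.28 -0.76 -2.94 -0.34  1.44] [574. 160. 134.] z [ 0.76  0.04 -0.64] w1 [347. 147. 325.] jaw [-0.06  1.    0.  ]
```

Run:
```python
from emit import *; from tgt import con,RBy
s=arm.read_state(); j0=s['joints']
ja,c=ik(j2w([-70,60,250]),toolR(0),[.5,.2,-.3,0,-1,1])
jb,c=ik(j2w(con(111.5,138,80)),RBy(5),[-.02,.36,-.75,-3,-.43,1.5])
rows=discretize([j0,ja,np.array([.2,-.1,-.65,-1.4,-.5,1.2]),jb],.2); print(len(rows)); np.save('AB.npy',np.array([j0]+rows)); emit(rows,j0,s['position'],Ro.from_quat(s['ee_rot']))
```

```text
23
call 0
   [0.5, 4.0, 3.5, 0.0, -0.0, -0.0]
   [0.5, 8.0, 7.5, 0.0, -0.0, -0.0]
   [-0.5, 12.0, 11.5, 0.0, -0.0, -0.0]
   [-3.0, 13.5, 9.0, 8.0, 1.0, -5.0]
   [-5.0, 15.5, 7.5, 16.0, 1.0, -10.0]
call 1
   [-1.5, 1.5, -1.0, 8.0, -0.0, -5.0]
   [-2.5, 3.5, -1.5, 15.0, -1.0, -12.0]
   [-3.0, 5.0, -1.5, 21.0, -2.0, -18.0]
   [-3.5, 6.0, -1.5, 27.0, -3.0, -25.0]
   [-3.5, 7.0, -1.0, 32.0, -4.0, -33.0]
call 2
   [0.5, 0.5, 0.0, 5.0, -0.0, -7.0]
   [0.5, 0.5, 0.5, 10.0, -1.0, -16.0]
   [1.0, 0.5, 1.0, 14.0, 0.0, -24.0]
   [2.0, 2.5, 0.0, 19.0, 4.0, -30.0]
   [3.0, 4.0, -0.5, 24.0, 7.0, -37.0]
call 3
   [1.5, 0.5, -0.0, 5.0, 4.0, -7.0]
   [3.5, 1.0, -0.5, 10.0, 7.0, -15.0]
   [5.5, 1.0, -1.0, 15.0, 10.0, -22.0]
   [7.5, 0.0, -1.5, 19.0, 13.0, -30.0]
   [10.0, -1.0, -2.5, 23.0, 16.0, -38.0]
call 4
   [2.0, -2.0, -1.0, 3.0, 3.0, -7.0]
   [4.0, -4.0, -2.0, 6.0, 7.0, -15.0]
   [5.5, -6.5, -3.5, 9.0, 10.0, -23.0]
end [575.789 158.987 136.102] [ 0.011 -0.907 -0.005 -0.421]
```

Call:
{"fn": "play_rows", "kwargs": {"motion": [0, 0.2, 2, 3.5, 0, 0, 0, 0, 0.5, 7.5, 7, 0, 0, 0, 20, -0.5, 12, 11.5, 0, 0, 0, 40, -3, 13.5, 9, 8, 1, -5, 40, -5, 15.5, 7.5, 16, 1, -10]}}

```text
clock: 20.55
position: [424.7, 125.6, 209.9]
ee_rot: [0.983, -0.118, -0.016, -0.138]
contact_force: [0.5, -0.4, -0.1]
gripper_width: 34.0
```

Call:
{"fn": "play_rows", "kwargs": {"motion": [40, -1.5, 1.5, -1, 8, 0, -5, 40, -2.5, 3.5, -1.5, 15, -1, -12, 40, -3, 5, -1.5, 21, -2, -18, 40, -3.5, 6, -1.5, 27, -3, -25, 40, -3.5, 7, -1, 32, -4, -33]}}

```text
clock: 21.18
position: [390.2, 193.4, 199.7]
ee_rot: [0.834, -0.378, 0.024, -0.402]
contact_force: [0.5, 0.3, 0.2]
gripper_width: 33.9
```

Call:
{"fn": "play_rows", "kwargs": {"motion": [40, 0.5, 0.5, 0, 5, 0, -7, 40, 0.5, 0.5, 0.5, 10, -1, -16, 40, 1, 0.5, 1, 14, 0, -24, 40, 2, 2.5, 0, 19, 4, -30, 40, 3, 4, -0.5, 24, 7, -37]}}

```text
clock: 21.8
position: [420.7, 233.8, 195.1]
ee_rot: [-0.573, 0.64, -0.022, 0.511]
contact_force: [0.2, 0.6, -0.4]
gripper_width: 34.0
```

```bash
python3 rec.py
python3 - <<'E'
from emit import *; from tgt import con,RBy
s=arm.read_state(); j0=s['joints']; print(np.load('AB.npy')[15])
jb,c=ik(j2w(con(111.5,138,80)),RBy(5),[-.02,.36,-.75,-3,-.43,1.5])
rows=discretize([j0,jb],.2); emit(rows,j0,s['position'],Ro.from_quat(s['ee_rot']))
E
```

```text
21.8 [ 0.135 -0.    -0.693 -1.81  -0.494  1.328] [420.7 233.8 195.1] [-0.5726  0.6403 -0.0223  0.5115] [ 0.2  0.6 -0.4] 34.0
[ 0.152 -0.014 -0.684 -1.775 -0.474  1.273]
call 0
   [1.5, 0.5, -0.5, 5.0, 3.0, -7.0]
   [3.5, 1.0, -0.5, 10.0, 6.0, -15.0]
   [6.0, 0.5, -1.0, 14.0, 10.0, -22.0]
   [8.0, -0.0, -1.5, 18.0, 13.0, -30.0]
   [10.0, -1.5, -2.5, 22.0, 16.0, -38.0]
call 1
   [2.0, -1.5, -1.0, 4.0, 3.0, -8.0]
   [4.0, -3.5, -2.0, 7.0, 6.0, -16.0]
   [5.5, -6.0, -3.5, 10.0, 9.0, -23.0]
end [575.716 158.815 135.056] [-0.01   0.905  0.006  0.425]
```

Call:
{"fn": "play_rows", "kwargs": {"motion": [40, 1.5, 0.5, -0.5, 5, 3, -7, 40, 3.5, 1, -0.5, 10, 6, -15, 40, 6, 0.5, -1, 14, 10, -22, 40, 8, 0, -1.5, 18, 13, -30, 40, 10, -1.5, -2.5, 22, 16, -38]}}

```text
clock: 22.42
position: [520.8, 218.4, 169.7]
ee_rot: [-0.227, 0.846, 0.012, 0.482]
contact_force: [-1.0, 1.1, 0.2]
gripper_width: 34.1
```

Call:
{"fn": "play_rows", "kwargs": {"motion": [40, 2, -1.5, -1, 4, 3, -8, 40, 4, -3.5, -2, 7, 6, -16, 40, 5.5, -6, -3.5, 10, 9, -23, 40, 5.5, -6, -3.5, 10, 9, -23]}}

```text
clock: 22.92
position: [575.5, 158.1, 133.9]
ee_rot: [-0.012, 0.905, 0.006, 0.425]
contact_force: [-1.4, 0.6, -0.5]
gripper_width: 34.4
```

```bash
python3 rec.py
python3 - <<'E'
from tgt import *
s=arm.read_state(); p=w2j(s['position']); print(p@SX,p[1],p@NV)
shot('wrist','w13'); im=cv2.imread('pics/w13.png').astype(int); d=np.load('pics/w13.npy')
rel([con(111.5,138,40),con(111.5,138,24),con(111.5,80,24)],[RBy(5)]*3)
E
```

```text
22.925 [-0.021  0.283 -0.795 -3.043 -0.386  1.508] [575.5 158.1 133.9] [-0.0115  0.9052  0.0062  0.4249] [-1.4  0.6 -0.5] 34.4
112.21811656660006 136.32847927115998 79.07651052805198
[ 2.63 -0.05 -2.99] [-0.   0.3 -0.3] [-0.017  0.379 -0.772 -3.071 -0.454  1.533] True
[ 3.7  -0.12 -4.18] [-0.   0.3 -0.3] [-0.019  0.416 -0.759 -3.072 -0.477  1.536] True
[ 3.33 -5.91 -4.18] [-0.   0.3 -0.3] [-0.151  0.391 -0.703 -2.801 -0.409  1.369] True
```

View pics/w13.png

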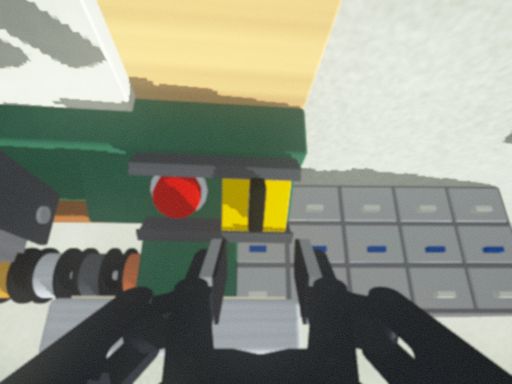

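Call:
{"fn": "play_rows", "kwargs": {"motion": [40, 1.5, 0, -1.7, 0, 0, 0, 40, 2.7, 0, -3, 0, 0, 0, 40, 3.7, 0, -4.2, 0, 0, 0, 18, 3.7, 0, -4.2, 0, 0, 0, 18, 3.7, 0, -4.2, 0, 0, 0]}}

```text
clock: 23.6
position: [611.5, 158.6, 93.4]
ee_rot: [-0.012, 0.905, 0.006, 0.426]
contact_force: [-0.4, -1.2, -1.1]
gripper_width: 15.6
```

```bash
python3 rec.py
python3 - <<'E'
from tgt import *
s=arm.read_state(); p=w2j(s['position']); print(p@SX,p[1],p@NV)
rel([con(111.5,100,24),con(111.5,80,24),con(111.5,78,24)],[RBy(5)]*3)
E
```

```text
23.6 [-0.019  0.416 -0.759 -3.063 -0.486  1.53 ] [611.5 158.6  93.4] [-0.0121  0.9047  0.0064  0.4258] [-0.4 -1.2 -1.1] 15.6
111.80186580124087 139.14304344970355 24.983783840624188
[-0.21 -3.91 -0.09] [-0.1  0.4 -0.3] [-0.109  0.4   -0.727 -2.9   -0.435  1.436] True
[-0.34 -5.9  -0.09] [-0.1  0.4 -0.3] [-0.151  0.391 -0.703 -2.801 -0.409  1.369] True
[-0.35 -6.1  -0.09] [-0.1  0.4 -0.3] [-0.155  0.39  -0.7   -2.791 -0.406  1.362] True
```

Call:
{"fn": "play_rows", "kwargs": {"motion": [18, 0, -1.2, 0, 0, 0, 0, 18, -0.1, -2.6, 0, 0, 0, 0, 18, -0.2, -4, 0, 0, 0, 0, 18, -0.3, -5.3, 0, 0, 0, 0, 18, -0.3, -5.8, 0, 0, 0, 0]}}

```text
clock: 24.22
position: [608.1, 100.7, 93.7]
ee_rot: [-0.013, 0.905, 0.006, 0.426]
contact_force: [-1.9, 3.3, -0.9]
gripper_width: 15.1
```

```bash
python3 rec.py
python3 - <<'E'
from tgt import *
s=arm.read_state(); p=w2j(s['position']); print(p@SX,p[1],p@NV)
shot('wrist','w14')
E
```

```text
24.225 [-0.152  0.39  -0.704 -2.793 -0.418  1.366] [608.1 100.7  93.7] [-0.0128  0.9046  0.0063  0.4261] [-1.9  3.3 -0.9] 15.1
112.24169670773712 81.15468106741876 25.046971520836085
```

View pics/w14.png

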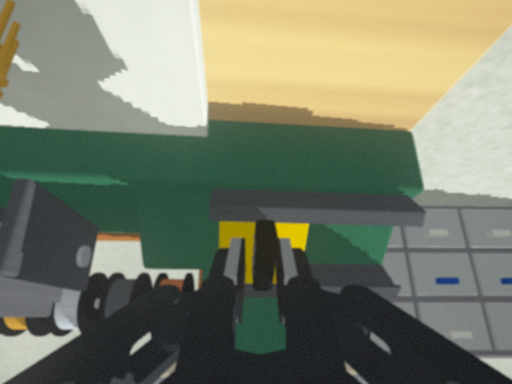

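Force 3.3 N is just sliding; push on until the end stop is felt.

Call:
{"fn": "play_rows", "kwargs": {"motion": [18, 0, -0.2, 0, 0, 0, 0, 18, 0, -0.3, 0, 0, 0, 0]}}

```text
clock: 24.52
position: [608.7, 99.1, 93.9]
ee_rot: [-0.013, 0.904, 0.007, 0.427]
contact_force: [-1.9, 9.9, 2.3]
gripper_width: 15.5
```

Call:
{"fn": "play_rows", "kwargs": {"motion": [18, 0, -0.1, 0, 0, 0, 0, 18, 0, -0.2, 0, 0, 0, 0]}}

```text
clock: 24.78
position: [608.6, 98.6, 93.9]
ee_rot: [-0.015, 0.904, 0.008, 0.428]
contact_force: [-0.1, 16.8, 0.2]
gripper_width: 15.1
```

Call:
{"fn": "play_rows", "kwargs": {"motion": [25, 0, 0.3, 0, 0, 0, 0, 40, 0, 0.3, 0, 0, 0, 0, 40, -1.5, 0.4, 1.7, 0, 0, 0, 40, -3.5, 0.5, 4, 0, 0, 0, 40, -5, 0.7, 6, 0, 0, 0]}}

```text
clock: 25.4
position: [558.5, 102.0, 153.3]
ee_rot: [-0.011, 0.904, 0.006, 0.427]
contact_force: [-9.5, -12.7, -14.6]
gripper_width: 34.3
```

```bash
python3 rec.py
python3 - <<'E'
from h import *
shot('wrist','w15'); p,d=shot('top','t15'); np.save('x.npy',d)
a=cv2.cvtColor(p,cv2.COLOR_RGB2BGR); cv2.imwrite('pics/t15c.png',cv2.resize(a[90:230,180:320],None,fx=4,fy=4,interpolation=cv2.INTER_CUBIC))
im=cv2.imread('pics/w15.png').astype(int); d=np.load('pics/w15.npy'); c=w2j(cloud('wrist',d))
yel=(im[...,2]>130)&(im[...,1]>100)&(im[...,0]<80); yel[:, :200]=0; yel[:,330:]=0
print('yellow y range',np.percentile(c[yel][:,1],[1,50,99]))
dd=np.load('x.npy'); c=w2j(cloud('top',dd)); m=(np.abs(c[...,1]+60)<28)&(np.abs(c[...,0]+60)<12)&(c[...,2]>60); print('grip z',np.percentile(c[m][:,2],[10,50,90]),m.sum())
E
python3 gap.py t15
```

```text
25.4 [-0.098  0.179 -0.641 -2.495 -0.159  1.007] [558.5 102.  153.3] [-0.0109  0.9042  0.0061  0.4269] [ -9.5 -12.7 -14.6] 34.3
yellow y range [ 59.69197542  77.2694271  109.88720531]
grip z [125.7592285  130.830325   134.62644511] 163
(-70, -50) [(-141.5, 3.9), (-138.5, 13.6), (-134.5, 28.3), (-131.0, 16.4), (-105.0, 3.5), (-104.0, 3.7), (-101.5, 8.0), (-98.0, 12.3), (-96.5, 12.9)]
(-40, -10) [(-148.0, 4.5), (-138.5, 14.2), (-124.0, 4.7), (-123.0, 4.6), (-121.0, 3.3), (-117.5, 4.1), (-114.5, 3.5), (-98.5, 3.3)]
(5, 15) [(-150.0, 8.2), (-147.5, 4.0), (-141.5, 3.1), (-138.5, 18.8), (-137.5, 18.5), (-135.0, 9.0), (-98.5, 7.4), (-97.0, 6.7)]
```

View pics/w15.png

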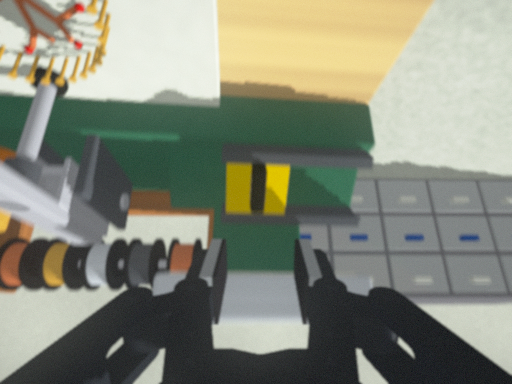

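View pics/t15c.png

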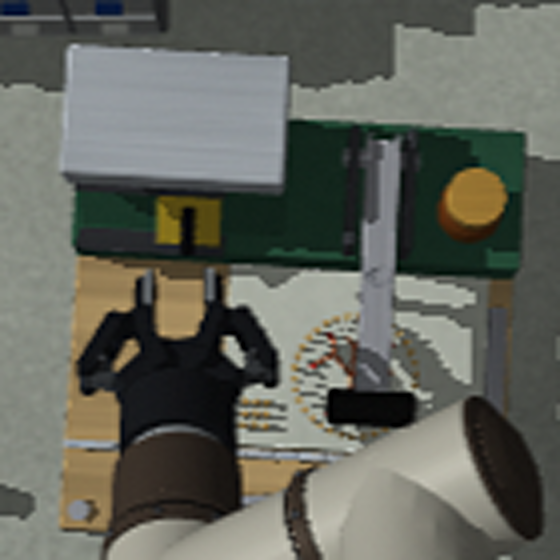

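Run:
```python
from tgt import *
s=arm.read_state(); c=chain(s['joints']); print([np.round(x) for x in c[:4]], s['joint_vel'])
p=w2j(s['position'])
rel([con(111.5,83,85),con(111.5,83,75)],[RBy(0),RBy(0)],j0=np.array([-.11,.26,-.8,-3,-.4,1.5]))
```

```text
[array([ 98.,  -9., 717.]), array([386., -37., 410.]), array([329.,  97., 344.]), array([561., 103., 157.])] [-0.017  0.064 -0.031 -0.088  0.041  0.102]
[ 0.7   0.2  -1.94] [ 0.   1.  -5.3] [-0.117  0.247 -0.827 -3.032 -0.378  1.503] True
[ 1.37  0.16 -2.68] [ 0.   1.  -5.3] [-0.117  0.273 -0.824 -3.039 -0.4    1.51 ] True
```

Call:
{"fn": "play_rows", "kwargs": {"motion": [40, 0.3, 0.1, -0.8, 0, 0.3, -2.5, 40, 0.7, 0.2, -1.8, 0, 0.8, -5, 40, 0.7, 0.2, -1.8, 0, 0.8, -5, 40, 0.7, 0.2, -1.8, 0, 0.8, -5]}}

```text
clock: 26.0
position: [566.2, 104.7, 134.4]
ee_rot: [0.027, 0.907, -0.012, 0.42]
contact_force: [-0.6, 0.4, 0.0]
gripper_width: 34.2
```

```bash
python3 rec.py
python3 - <<'E'
from h import *
shot('wrist','w16')
im=cv2.imread('pics/w16.png').astype(int); d=np.load('pics/w16.npy'); c=w2j(cloud('wrist',d))
for vv in (185,195,205,215):
    row=im[vv,225:310].sum(1); dk=np.where((row<150))[0]+225; dk=dk[(dk>240)&(dk<290)]
    if len(dk): cc=(dk.min()+dk.max())/2; print(vv,dk.min(),dk.max(),w2j(ray('wrist',(cc,vv),d[vv,int(cc)])))
for n in ('clamp_grip','catch_fin','panel_end','stop_face'):
    for cam in ('top',) if n!='catch_fin' else ('wrist',):
        if cam=='top' and n=='clamp_grip': p,dt=shot('top','t16'); 
        dd=dt if cam=='top' else d
        for r in arm.place_of(n,cam)[:1]: u,v=np.round(r['uv']).astype(int); print(n,round(r['confidence'],2),np.round(w2j(ray(cam,r['uv'],dd[v,u])),1))
a=cv2.imread('pics/t16.png'); cv2.imwrite('pics/t16c.png',cv2.resize(a[90:230,180:320],None,fx=4,fy=4,interpolation=cv2.INTER_CUBIC))
g=cv2.GaussianBlur(a,(0,0),.6)
for x0,x1 in ((-60,-40),(-40,-10),(0,20)):
    s,p=prof('top',g,34,ORG,TH,'y',30,80,x0,x1); gr=np.abs(np.gradient(p,axis=0)).sum(1); print([(float(s[i]),round(float(gr[i]),1)) for i in range(1,len(s)-1) if gr[i]>gr[i-1] and gr[i]>=gr[i+1] and gr[i]>4])
    s,p=prof('top',g,38,ORG,TH,'y',-170,-135,x0,x1); print(np.round(p.mean(1)[::3]))
E
```

```text
26.0 [-0.122  0.251 -0.823 -3.01  -0.372  1.488] [566.2 104.7 134.4] [ 0.0271  0.9072 -0.0123  0.4197] [-0.6  0.4  0. ] 34.2
185 253 264 [-133.92626201   80.65553372  167.14108082]
195 253 264 [48.65309839 80.53994574 91.34734961]
205 253 264 [52.49983971 80.55076075 96.67425525]
215 253 264 [ 59.45706897  80.56023644 101.03904088]
clamp_grip 0.87 [-54.7 -50.9 133.4]
catch_fin 0.66 [ 59.7  82.2 101.7]
panel_end 0.71 [-287.5  164.1    1. ]
stop_face 0.7 [ -19.7 -147.5   35.8]
[(43.0, 5.4), (46.0, 15.2), (48.0, 25.6), (50.5, 23.6)]
[ 70.  69.  67.  67.  69.  70.  71.  72.  72.  72.  71.  71.  69.  69.
  77.  85.  90.  94.  94.  95.  96.  97. 103. 109.]
[(32.5, 4.8), (41.5, 8.4), (46.0, 8.5), (51.0, 9.2), (54.0, 8.3), (55.0, 8.2), (57.0, 7.2), (61.5, 4.9)]
[ 74.  72.  70.  68.  69.  71.  72.  74.  74.  74.  75.  75.  74.  73.
  76.  82.  87.  90.  93.  96. 101. 116. 130. 138.]
[(31.0, 17.1), (34.0, 16.9), (35.0, 16.9), (38.5, 11.5), (68.0, 4.2), (73.0, 15.6), (76.0, 18.1), (78.0, 14.9)]
[ 76.  76.  75.  74.  73.  72.  71.  71.  72.  72.  71.  71.  70.  72.
  81.  87.  91.  94.  93.  93.  96. 102. 116. 128.]
```

View pics/t16c.png

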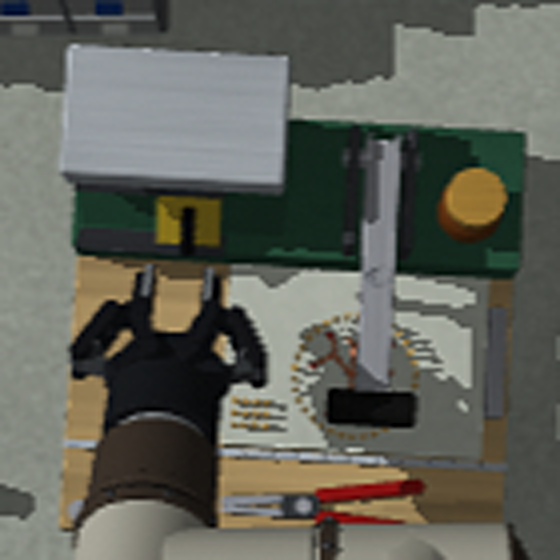

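Run:
```python
from h import *
print(arm.job_done()); s=arm.read_state(); print(s['clock'],s['contact_force'])
```

```text
the job is handed in; nothing more can be done
None
the job is handed in; nothing more can be done
```

I carried out all five steps and handed the job in at about 26 s of the 56 s allowed; no verdict was reported.

**What I did**
1. I pinched the catch's fin and slid it left. The first slide stopped about 12 mm short because joint 4 reached its limit. I loosened the grip, turned the tool about 5° and pushed the catch the rest of the way to its end stop (16.7 N).
2. I pressed the button slowly, with about 6 N, and the clamp arm sprang up.
3. I pushed the panel right by about 47 mm. It slid at about 6 N, and the force rose to 19 N when it met the stop.
4. I pressed the T-grip down past the latch point (about 21 N in all) and let go.
5. I pushed the catch back over the button to its end (about 17 N) and withdrew the tool.

**Last checks**
- **Catch:** the fin is at jig y = 80.5 mm, against 82.2 mm before I started, so the catch is shut.
- **Clamp:** the T-grip's top is at about 130 mm, its latched height. It did not follow the fingers up when I let go.
- **Panel:** its left end is at about y = 51 mm, which puts the right end at about -149 mm. The stop face measures -148 to -149 mm. The right edge did not read cleanly in the last picture, so this comes from the left end, the panel's length and the force at the stop.
- **Button:** I did not see it again once the catch covered it; I assume its spring brought it back out.
- **Contact:** the force on the tool was about 0.7 N, so nothing was being touched.
- **Bystanders:** the pliers and jar look unmoved in the last top picture. I did not measure them, and I did not check the other things on the bench.

**What disagreed**
- After the final retreat the tool read about 21 N, with joint 5 at the edge of its range. I saw nothing in contact, and it fell to zero once I moved off the limit.
- In that last check the network placed the panel's end well off the jig, so I ignored that result. It also put the T-grip about 10 mm off in y, which I took as detector error.

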